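Load the drying cabinet, latch its door and purge it

TASK

Put the amber vial away in the little drying cabinet: stand the small white squeeze bottle out of the door's way, upright on the worktop, and stand the amber vial upright on the round black mat inside. Then push the door shut until its sprung latch snaps in, and after that press the red plunger on the roof fully down to its stop and let it come up again. Do not let the bottle strike the cabinet or its door, keep the amber vial upright, and leave the other two vials and the beaker where they stand.

Things in the scene. Friction and masses are not known exactly. Their poses are not given: they have to be found in the camera images.
- cabinet: white drying cabinet fixed to the worktop, 200 (y) x 134 (x) x 174 mm high. Origin under its middle; x points inward from mouth to back, z up. The front (x -65 mm) is all mouth; walls and roof 8 mm, floor top at 12, roof underside at 166 mm, reaching to the mouth: reach in with a tilted tool. Steel strike bracket before the mouth's left edge: x -87 to -47, y 84 to 103, z 60 to 110 mm
- mat (a point): centre of the top face of the round black mat, 54 mm in diameter, on the cabinet floor; 29 mm behind the mouth, 5 mm left of the cabinet's middle, 14 mm above the worktop. The vial's origin belongs here
- door (a joint): door angle (rad): 0 shut, positive open to 2.1; starts 1.55 to 1.9; stays where left. Blue-framed clear leaf 158 wide, 12 thick, 14 to 172 mm up. At angle a it runs from the hinge along (-sin a, cos a) in the cabinet's x, y; its outer face looks along (-cos a, -sin a). Below 0.1 the tongue rides on the strike, resisting up to about 10 N at the free edge; it snaps in near 0.03
- hinge (a point): point on the door's upright hinge axis, 93 mm above the worktop, at the right of the mouth (cabinet frame x -71, y -80 mm)
- door_edge (a point): point on the door's outer face where it is best pushed, 130 mm from the hinge axis, 85 mm above the worktop; moves with the door. A dark pull knob (14 mm diameter, 14 mm proud) sits on that face 147 mm from the hinge, 45 mm up
- tongue (a joint): brass-coloured sloped latch tongue in the door's free edge, 85 mm up, standing out 14.5 mm: 0 fully out, positive pushed in (m), up to 0.011; spring 3 N rising to 7 N
- plunger (a joint): travel of the plunger: 0 up, 0.014 m at its stop; spring 3 N rising to about 9.5 N at the stop
- plunger_top (a point): centre of the top of the red plunger head (32 mm diameter, 15 mm thick), 223 mm above the worktop when up; on the cabinet roof, moves down with the plunger
- bottle: small white squeeze bottle with white cap: body 35 mm diameter up to 42 mm, cap 24 mm diameter up to 66 mm, about 45 g; origin at the centre of its underside, z up. It starts standing in the door swing before the mouth. (Left of the cabinet stands the open tool case: right side at world y = -0.05, rim 120 mm high, raised lid up to 360 mm beyond x = 0.5)
- amber_vial: amber sample vial with white cap: body 23 mm diameter up to 28 mm, cap 18 mm diameter up to 46 mm, 15 g; origin at the centre of its underside, z up; the vial to be put away. The three vials may stand in one another's places
- clear_vial: vial of the same size with clear contents; bystander, origin at the centre of its underside
- pink_vial: vial of the same size with pale pink contents; bystander, origin at the centre of its underside
- beaker: empty glass beaker, 52 mm diameter, 69 mm high; bystander, origin at the centre of its underside

How it is judged (in metres and radians):
On the way, in this order (a step that is already met when the one before it is completed fails the run):
1. the amber vial stands upright on the mat, let go (distance between amber_vial and mat below 0.016 m and angle between amber_vial's own z axis and vertical below 0.15 rad and contact force between the fingers and amber_vial below 0.05 N), for 0.2 s.
2. the door is shut and its tongue has snapped out behind the strike (value of joint door below 0.03 rad and value of joint tongue below 0.003 m), for 0.2 s.
3. the plunger is down at its stop (value of joint plunger above 0.012 m), for 0.05 s.
At the end, for the whole second after the job is handed in: Door under 0.03 rad with its tongue out (within 3 mm) behind the strike; plunger up again (within 2 mm); amber vial upright (0.15 rad), at rest, its origin within 16 mm of the mat's centre; white bottle upright and at rest on the worktop (all of step 2 and value of joint plunger below 0.002 m and distance between amber_vial and mat below 0.016 m and angle between each of amber_vial, bottle's own z axis and vertical below 0.15 rad and linear speed of each of amber_vial, bottle below 0.02 m/s and height (world z) of bottle between -0.006 and 0.006 m); the robot touches nothing.
It fails at once if the white bottle is struck against the cabinet or its door (contact force between bottle and cabinet above 1 N).
It fails at once if the amber vial is tipped over (angle between amber_vial's own z axis and vertical above 0.6 rad).
It fails at once if a bystander is displaced by more than 25 mm or tipped over (distance of any of clear_vial, pink_vial, beaker from where it was at the start of the episode above 0.025 m or angle between any of clear_vial, pink_vial, beaker's own z axis and vertical above 0.6 rad).
It also fails if it takes over 72 s, if anything falls off the work surface, if the arm or the gripper's body presses on something with over 40 N, if the wrist force passes 120 N, or if a joint passes its speed limit or range.

ROBOT

A 6-joint arm with a two-finger parallel gripper is mounted at the origin on a cart in front of the work surface, level with it; the furniture and walls round the work are solid. World frame = base frame: x ahead of the robot, y to its left, z up, the work surface at z = 0. Lengths are in m, angles in degrees, forces in N, time in s.
With the tool pointing down it reaches from about 0.425 to 0.925 m from the base axis. Payload 12.5 kg.
Tool frame: the origin (TCP) lies on the centre line of the jaws, within the pads' length; the fingertips stand bot.tip_extent ahead of it and the grasp point (between the pads) lies 8 mm behind it (bot.tip_extent is the distance from the TCP to the fingertips, in m); z points along the fingers, y is the line along which they close (so a half turn about z gives the same grasp; the last joint's range is limited). The gripper opens to 85 mm and grips with 20 to 120 N. Pads are 22 mm wide; open, the fingers measure 114 mm over their backs; the gripper's body (76 mm by 85 mm) begins 54 mm behind the grasp point. The pads swing forward as they close: fully open they stand 13 mm farther back than shut.
Start: joints at [-70.222, 28.126, 89.318, -0, 62.55, -6.05], TCP at [0.272, -0.563, 0.242] pointing down, gripper open.
Joint ranges: [-177.58, 177.58], [-47.91, 125.51], [2.72, 160], [-65.01, 245.01], [3.68, 167.84], [-153.87, 153.87]. Speed limits (degrees/s): [127.2, 127.2, 159.86, 180, 180, 180].

INTERFACE

Orientations are given as [roll, pitch, yaw] about the fixed x, y, z axes, in that order (R = Rz(yaw) Ry(pitch) Rx(roll)).
In Python, from workcell import status, eyes, order, bot gives the robot as it stands. The module is installed in compiled form; this text tells all that it offers.
- The arm moves only by the tool drive_tool, never from a script. Its argument "rows" is a list of rows, each a list of 4 numbers: the shift along the tool's x, y, z in mm, then the turn about the tool's z in degrees. A call has 1 to 5 rows; each row is the pose to reach, as a shift and turn from the pose commanded when the call began, along the tool's axes at that moment; what a row does not reach only later rows make up. A row lasts 1/12 s, in which the tool goes at most 41.7 mm and 7.16 degrees, less where a joint would pass 70% of its speed; a pose out of reach is approached as far as the arm can. A call with a gripper value outside its range is refused whole. "claw" is the closure in counts, from 0 (fully open) to 255 (shut), set as the call begins (left out, the last holds). The fingers move at their own pace and stop on an object; "newtons" is the grip in N (left out, the last holds). Time passes only in rows, so rows that repeat a pose let the fingers close. It gives the time, the measured TCP pose, the force, the opening and the grip force at its end, in the units of the state.
- status.state(): the state, without advancing time (a new reading comes with each control period).
- eyes.snapshot(name): name is "side" or "top" or "wrist"; returns a dict with "img" (400x640x3 uint8, red, green, blue), "fov_y" (degrees; the focal length in pixels is half the picture's height over the tangent of half this angle, whatever the lens; pixels are square), "cx", "cy" (the principal point, pixels), "R" (3x3) and "t" (3): a world point X has camera coordinates R X + t. Camera axes: x right, y down, z forward; pixel columns grow to the right and rows downward; lengths in m; the calibration is good to about 2 mm. A picture is of the moment at which its call begins. There is no depth.
- order.hand_in(): hands the job in; it is judged then, once.
The state is a dict: "t": time; "joint_pos": joint angles; "dq": joint speeds; "effort": joint torques, N m; "ee_pos": TCP position; "tool_rot": TCP orientation; "ft_force": force on the tool from outside, world axes, zero at the start; "wrist_torque": the same for the moment, N m; "finger_gap": finger opening in m; "gripper_force": force on a finger pad.
Only numpy, scipy, OpenCV 4.12 (cv2) and the standard library are available. Lean on these libraries where they do the work, as an engineer would, in place of code of your own. Each camera call takes 0.05 s, during which the arm holds its last target. There are 200 camera calls.

## Working session

There is one attempt and no reset: what is moved stays moved. The work goes in short steps, Python scripts to look and compute and a tool call to move; the robot and the scene stay as the last step left them, time stands still between calls to the robot, and variables do not carry over. Pictures are saved under pics/ and viewed, at most 14 in all, crops included, and the job is handed in when it is done.

Besides the shell and the picture viewer there is one more tool, called after ">>>" in YAML: its name, and indented under it one key for each argument. drive_tool: Moves the arm, as the interface text tells. Its arguments: {"type":"object","properties":{"rows":{"type":"array"},"claw":{"type":"number"},"newtons":{"type":"number"}},"required":["rows"]}

```bash
mkdir -p pics; cat > h.py <<'E'
import numpy as np, cv2
from workcell import status, eyes, order, bot
def snap(n,f):
    s=eyes.snapshot(n); cv2.imwrite('pics/'+f+'.png',s['img'][...,::-1]); 
    np.savez('pics/'+f+'.npz',**{k:s[k] for k in('fov_y','cx','cy','R','t')}); return s
def cam(f): return np.load('pics/'+f+'.npz')
def K(s):
    f=200/np.tan(np.radians(float(s['fov_y']))/2); return np.array([[f,0,float(s['cx'])],[0,f,float(s['cy'])],[0,0,1]])
def onz(s,px,z):
    R=np.array(s['R']);t=np.array(s['t']); c=-R.T@t
    d=R.T@np.linalg.inv(K(s))@np.array([px[0],px[1],1.]); return c+d*(z-c[2])/d[2]
def proj(s,X):
    X=np.atleast_2d(X); p=(np.array(s['R'])@X.T+np.array(s['t'])[:,None]); p=K(s)@p; return (p[:2]/p[2]).T
E
python3 - <<'E'
from h import *
for n in('side','top'):
    s=snap(n,n+'0'); print(n,s['fov_y'],-s['R'].T@s['t'])
print(status.state(),bot.tip_extent)
a=cv2.imread('pics/side0.png')
E
```

```text
side 43.46159737986731 [ 0.11859492 -0.92003918  0.81697375]
top 49.77793428873544 [ 0.41169934 -0.31302909  1.16842228]
{'t': 0.1, 'joint_pos': array([-7.02221886e+01,  2.81617122e+01,  8.93460959e+01, -8.31202051e-04,
        6.25502025e+01, -6.05276468e+00]), 'dq': array([-0.00680153, -0.08674274, -0.11183891,  0.15082069, -0.08361852,
        0.0238558 ]), 'effort': array([ 3.58809499e-03, -6.19447875e+01, -2.62026143e+01, -6.58188401e-05,
        2.91805896e-03, -2.58855209e-05]), 'ee_pos': array([ 0.27225098, -0.56238013,  0.24177836]), 'tool_rot': array([-1.79942235e+02, -5.38376395e-03,  2.58309569e+01]), 'ft_force': array([ 0.14809336,  0.48429814, -0.521059  ]), 'wrist_torque': array([-0.00219932,  0.00504377, -0.04110659]), 'gripper_force': 0.0, 'finger_gap': 0.08524814912887521} 0.011
```

View pics/top0.png

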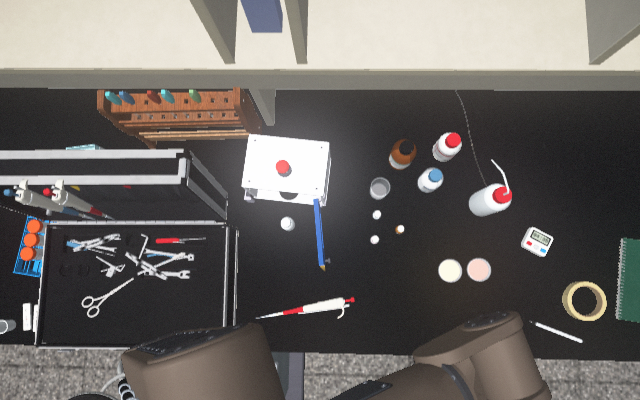

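View pics/side0.png

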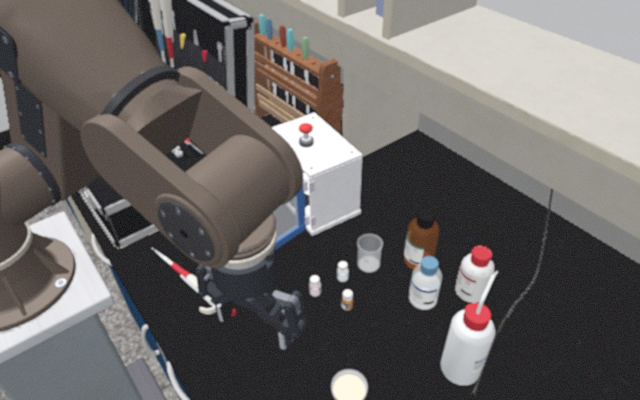

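The top view shows the cabinet (245–330, 135–203), the plunger (283,168), the bottle (288,224), the blue door running to (323,270), the amber vial around (400,229), two pale vials (376,215) and (375,240), and the beaker (380,188). I'll zoom in for exact pixels.

```bash
python3 - <<'E'
from h import *
a=cv2.imread('pics/top0.png')[128:278,230:430]
cv2.imwrite('pics/c1.png',cv2.resize(a,None,fx=4,fy=4,interpolation=cv2.INTER_CUBIC))
s=cam('top0')
for n,p,z in[('plunger',(283,168),.223),('bottle',(287.5,223.5),.066),('amber',(400,229.5),.046),('v1',(376.5,215),.046),('v2',(375,240),.046),('beaker',(380,188),.069)]: print(n,onz(s,p,z).round(4))
E
```

```text
plunger [ 0.6219 -0.1894  0.223 ]
bottle [ 0.5111 -0.1852  0.066 ]
amber [ 0.5022 -0.4759  0.046 ]
v1 [ 0.539  -0.4151  0.046 ]
v2 [ 0.4738 -0.4114  0.046 ]
beaker [ 0.6065 -0.4219  0.069 ]
```

View pics/c1.png

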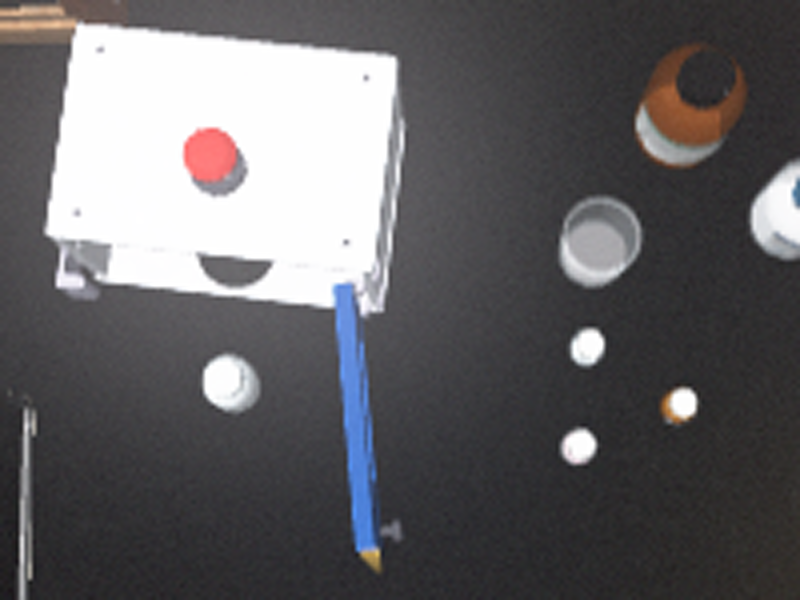

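The crop shows the roof corners at (75,25), (398,58), (385,265) and (48,235), and caps at bottle (224,378), amber (683,403), and the others at (588,346) and (579,446). The door tip (blue) is at about (368,550) and the hinge end at (345,285). The tongue is on the door's tip, the knob at (392,530) on the right.

```bash
python3 - <<'E'
from h import *
s=cam('top0')
q=lambda u,v,z:onz(s,(230+u/4-.375,128+v/4-.375),z)
W=np.array([q(*p,.174)[:2] for p in[(75,25),(398,58),(386,266),(48,236)]])
L=np.array([[67,100],[67,-100],[-67,-100],[-67,100]])/1000.
c=W.mean(0); H=(W-c).T@L; a=np.arctan2(H[1,0]-H[0,1],H[0,0]+H[1,1])
R=np.array([[np.cos(a),-np.sin(a)],[np.sin(a),np.cos(a)]])
print('cab',c,np.degrees(a),'res',((W-c)@R-L).round(4).tolist())
w=lambda x,y:(c+R@[x,y]).round(4)
print('mat',w(-.036,.005),'hinge',w(-.071,-.08))
print('plunger loc',(q(210,154,.223)[:2]-c)@R, q(210,154,.223))
for n,p in dict(bottle=(225,378,.066),amber=(683,403,.046),v1=(588,346,.046),v2=(579,446,.046),beaker=(601,230,.069)).items():
  X=q(*p)[:2];print(n,X.round(4),'cab',((X-c)@R).round(4))
h=w(-.071,-.08)
for p in[(368,550),(345,285),(357,553),(379,548)]:
  d=(q(*p,.172)[:2]-h)@R; print('door',d.round(3),np.degrees(np.arctan2(-d[0],d[1])))
np.savez('cab.npz',c=c,a=a)
E
```

```text
cab [ 0.6426889 -0.1901244] -4.435972634559723 res [[-0.0017, -0.0014], [-0.0051, 0.0036], [0.0036, -0.0012], [0.0032, -0.001]]
mat [ 0.6072 -0.1824] hinge [ 0.5657 -0.2644]
plunger loc [-0.01667822  0.00156334] [ 0.62618156 -0.18727577  0.223     ]
bottle [ 0.5146 -0.1809] cab [-0.1285 -0.0007]
amber [ 0.5051 -0.4769] cab [-0.115  -0.2965]
v1 [ 0.5413 -0.4155] cab [-0.0837 -0.2325]
v2 [ 0.4761 -0.4098] cab [-0.1491 -0.2319]
beaker [ 0.614  -0.4216] cab [-0.0107 -0.233 ]
door [-0.157 -0.027] 99.63954747727014
door [-0.005  0.002] 73.08808129002435
door [-0.159 -0.021] 97.35245067844072
door [-0.155 -0.033] 101.93993230093238
```

The tool turns only about its own z, but placing in the cabinet needs a tilt. So I'll first check how an out-of-reach pose is handled, in free space.

>>> drive_tool:
  rows:
    - [0,40,-20,0]
    - [0,80,-40,0]
    - [0,120,-60,0]
    - [0,160,-80,0]
    - [0,200,-100,0]
  claw: 60

```text
t: 0.52
ee_pos: [0.353, -0.7291, 0.3351]
tool_rot: [180.0, 0.0, 25.8]
ft_force: [-0.3, -1.0, 0.2]
finger_gap: 0.0653
gripper_force: 0.0
```

>>> drive_tool:
  rows:
    - [0,40,0,0]
    - [0,80,0,0]
    - [0,120,0,0]
    - [0,160,0,0]
    - [0,200,0,0]

```text
t: 0.93
ee_pos: [0.4056, -0.8386, 0.3233]
tool_rot: [179.2, -0.0, 25.8]
ft_force: [28.1, -62.7, 26.4]
finger_gap: 0.0656
gripper_force: 0.0
```

>>> drive_tool:
  rows:
    - [0,30,0,0]
    - [0,60,0,0]
    - [0,60,0,0]

```text
t: 1.18
ee_pos: [0.4118, -0.8514, 0.3072]
tool_rot: [177.3, 0.0, 25.8]
ft_force: [-0.4, 1.0, 1.2]
finger_gap: 0.0653
gripper_force: 0.0
```

```bash
python3 -c "
from h import *
s=status.state();print(s['joint_pos'],s['ee_pos'],s['tool_rot'])"
```

```text
[-68.23221204  65.59055691   2.71328407   0.18511634 109.05149359
  -3.99494117] [ 0.41176194 -0.85144631  0.3071526 ] [1.77349679e+02 1.26065137e-02 2.58269018e+01]
```

>>> drive_tool:
  rows:
    - [0,15,0,0]
    - [0,30,0,0]
    - [0,45,0,0]
    - [0,60,0,0]
    - [0,75,0,0]

```text
t: 1.6
ee_pos: [0.4172, -0.8624, 0.2913]
tool_rot: [175.9, 0.0, 25.8]
ft_force: [-0.2, 0.5, 0.7]
finger_gap: 0.0652
gripper_force: 0.0
```

>>> drive_tool:
  rows:
    - [0,-10,0,0]
    - [0,-30,0,0]
    - [0,-60,0,0]
    - [0,-90,0,0]
    - [0,-90,0,0]

```text
t: 2.02
ee_pos: [0.3769, -0.7788, 0.2852]
tool_rot: [176.0, 0.0, 25.8]
ft_force: [0.9, -0.4, 1.1]
finger_gap: 0.0652
gripper_force: 0.0
```

```bash
python3 -c "
from h import *
s=status.state();print(s['joint_pos'],s['ee_pos'],s['tool_rot'])"
```

```text
[-68.63158684  48.10025692  44.23695995   0.30647639  83.68085162
  -4.48764812] [ 0.37688681 -0.77883809  0.28515009] [1.76006368e+02 6.02398186e-03 2.58327077e+01]
```

The out-of-reach push does tilt the tool outward, and the tilt persists. It must be gained at an azimuth near the cabinet's heading, so I'll check the clear space there (wall and shelf) and fit rough planar kinematics.

```bash
python3 - <<'E'
from h import *
from scipy.optimize import least_squares
D=[([28.126,89.318,62.55],np.hypot(.272,.563),.242),([65.59,2.713,109.05],np.hypot(.41176,.85145),.30715),([48.1003,44.237,83.681],np.hypot(.37689,.77884),.28515)]
def fk(p,j):
    a,h,l2,l3,o,d=p; q=np.radians(j); A=q[0];B=A+q[1];C=B+q[2]
    return np.array([a+l2*np.sin(A)+l3*np.sin(B)+o*np.cos(B)+d*np.sin(C), h+l2*np.cos(A)+l3*np.cos(B)-o*np.sin(B)+d*np.cos(C)])
f=lambda p:np.r_[np.concatenate([fk(p,j)-[r,z] for j,r,z in D])*100,(p-[0,.3,.45,.4,0,.3])*.05]
r=least_squares(f,[0,.3,.45,.4,0,.3]);print(r.x.round(4),np.abs(r.fun[:6]).max()/100)
s=cam('side0');t=cam('top0')
for p in[(420,128),(640,250),(530,190)]:print('side floor',onz(s,p,0).round(3))
for p in[(420,115),(640,235)]:print('side strip top z=.03?',onz(s,p,.03).round(3))
for z in(0,.2,.4,.6,.8):print(z,onz(t,(320,90),z).round(3),onz(t,(320,70),z).round(3),onz(s,(540,87),z).round(3),onz(s,(480,2),z).round(3))
E
```

```text
[0.0012 0.1812 0.5883 0.4121 0.0413 0.2314] 2.8034812371569018e-06
side floor [ 1.065 -0.132  0.   ]
side floor [ 1.094 -0.752  0.   ]
side floor [ 1.079 -0.488  0.   ]
side strip top z=.03? [ 1.078 -0.115  0.03 ]
side strip top z=.03? [ 1.1   -0.736  0.03 ]
0 [ 0.899 -0.259  0.   ] [ 0.959 -0.257  0.   ] [ 1.526 -0.209  0.   ] [1.946 0.371 0.   ]
0.2 [ 0.816 -0.268  0.2  ] [ 0.866 -0.267  0.2  ] [ 1.181 -0.383  0.2  ] [1.499 0.055 0.2  ]
0.4 [ 0.732 -0.277  0.4  ] [ 0.772 -0.276  0.4  ] [ 0.837 -0.557  0.4  ] [ 1.051 -0.261  0.4  ]
0.6 [ 0.649 -0.287  0.6  ] [ 0.678 -0.286  0.6  ] [ 0.492 -0.731  0.6  ] [ 0.604 -0.577  0.6  ]
0.8 [ 0.565 -0.296  0.8  ] [ 0.584 -0.295  0.8  ] [ 0.148 -0.905  0.8  ] [ 0.157 -0.893  0.8  ]
```

```bash
python3 - <<'E'
from h import *
snap('wrist','w0');snap('side','side1')
E
```

```text
(no output)
```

View pics/side1.png

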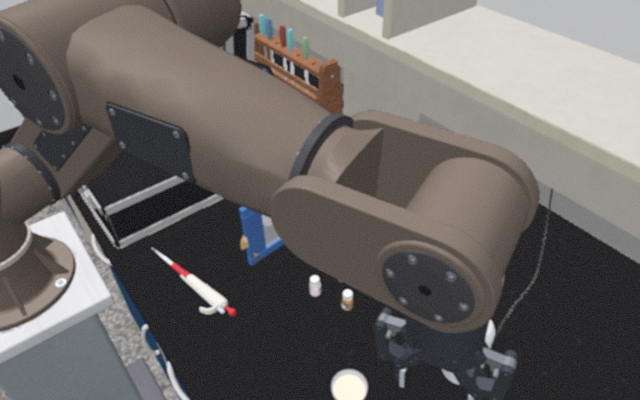

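The side view shows the shelf front at roughly x≈0.76, z 0.31–0.45, so tilting there must be done with the arm stretched upward instead. I'll calibrate the compromise weight with my planar model and pick a push direction.

```bash
cat > k.py <<'E'
import numpy as np
from scipy.optimize import least_squares
P=[0.0012,0.1812,0.5883,0.4121,0.0413,0.2314]
def fk(j):
    a,h,l2,l3,o,d=P; q=np.radians(j); A=q[0];B=A+q[1];C=B+q[2]
    return np.array([a+l2*np.sin(A)+l3*np.sin(B)+o*np.cos(B)+d*np.sin(C), h+l2*np.cos(A)+l3*np.cos(B)-o*np.sin(B)+d*np.cos(C)]),sum(j)
def ik(pos,ang,j0,w):
    f=lambda j:np.r_[fk(j)[0]-pos,w*np.radians(sum(j)-ang)]
    return least_squares(f,np.clip(j0,[-47.8,2.73,3.7],[125,159.9,167.8]),bounds=([-47.9,2.72,3.68],[125.5,160,167.84])).x
E
python3 - <<'E'
from k import *
j0=[65.59,2.72,109.05]; p0,s0=fk(j0); print(p0,s0)
th=np.radians(180-s0); y=np.array([np.cos(th),np.sin(th)])
for w in(.1,.2,.3,.5,1):
    j=ik(p0+.075*y,s0,j0,w);p,s=fk(j);print(w,(p-p0).round(4),round(s-s0,2))
print('obs',np.hypot(.4172,.8624)-p0[0],.2913-p0[1],175.9-s0)
# high posture
for w in(.3,.5,1):
  for rho in(.45,.55,.65):
    z=np.sqrt(1-rho**2)+.18-.231-.02
    j0=ik(np.array([rho,z]),180,[30,10,130],w);p0,s0=fk(j0)
    o=[]
    for e in(0,30,60,90):
      u=np.radians(e); j=ik(p0+.2*np.array([np.cos(u),np.sin(u)]),s0,j0,w);p,s=fk(j);o.append((e,(p-p0).round(3).tolist(),round(s-s0,1)))
    print(w,rho,p0.round(3),j0.round(0),o)
E
```

```text
[0.94575711 0.3070984 ] 177.36
0.1 [ 0.0642 -0.0005] -15.13
0.2 [ 0.0457 -0.0073] -10.23
0.3 [ 0.0321 -0.0122] -6.6
0.5 [ 0.0189 -0.0168] -3.06
1 [ 0.0108 -0.0195] -0.87
obs 0.012256249549031706 -0.015798402696092062 -1.460000000000008
0.3 0.45 [0.45  0.822] [ 17.  18. 144.] [(0, [0.16, -0.057], np.float64(-6.9)), (30, [0.11, -0.006], np.float64(-12.4)), (60, [0.036, 0.038], np.float64(-14.0)), (90, [-0.05, 0.067], np.float64(-11.0))]
0.3 0.55 [0.55  0.764] [ 24.  18. 138.] [(0, [0.147, -0.06], np.float64(-9.1)), (30, [0.099, -0.001], np.float64(-14.2)), (60, [0.027, 0.051], np.float64(-15.2)), (90, [-0.057, 0.086], np.float64(-11.6))]
0.3 0.65 [0.65  0.689] [ 32.  17. 131.] [(0, [0.134, -0.06], np.float64(-11.2)), (30, [0.089, 0.007], np.float64(-15.7)), (60, [0.019, 0.066], np.float64(-15.8)), (90, [-0.061, 0.106], np.float64(-11.5))]
0.5 0.45 [0.45  0.822] [ 17.  18. 144.] [(0, [0.152, -0.065], np.float64(-2.7)), (30, [0.097, -0.022], np.float64(-4.5)), (60, [0.023, 0.02], np.float64(-4.8)), (90, [-0.059, 0.055], np.float64(-3.6))]
0.5 0.55 [0.55  0.764] [ 24.  18. 138.] [(0, [0.1
[... 258 characters left out ...]
.float64(-6.3)), (60, [-0.002, 0.045], np.float64(-6.1)), (90, [-0.073, 0.091], np.float64(-4.3))]
1 0.45 [0.45  0.822] [ 17.  18. 144.] [(0, [0.149, -0.069], np.float64(-0.7)), (30, [0.092, -0.028], np.float64(-1.1)), (60, [0.017, 0.015], np.float64(-1.1)), (90, [-0.062, 0.051], np.float64(-0.8))]
1 0.55 [0.55  0.764] [ 24.  18. 138.] [(0, [0.13, -0.077], np.float64(-0.9)), (30, [0.073, -0.027], np.float64(-1.4)), (60, [0.002, 0.023], np.float64(-1.3)), (90, [-0.072, 0.066], np.float64(-1.0))]
1 0.65 [0.65  0.689] [ 32.  17. 131.] [(0, [0.108, -0.08], np.float64(-1.2)), (30, [0.055, -0.022], np.float64(-1.6)), (60, [-0.011, 0.036], np.float64(-1.5)), (90, [-0.079, 0.085], np.float64(-1.1))]
```

>>> drive_tool:
  rows:
    - [0,0,-30,7.1]
    - [0,0,-60,14.2]
    - [0,0,-90,21.3]
    - [0,0,-120,28.4]
    - [0,0,-150,35.5]

```text
t: 2.53
ee_pos: [0.3736, -0.7723, 0.436]
tool_rot: [176.7, -2.4, -10.0]
ft_force: [0.6, 0.4, -0.0]
finger_gap: 0.065
gripper_force: 0.0
```

>>> drive_tool:
  rows:
    - [-2,-28,-16,0]
    - [-4,-56,-32,0]
    - [-5,-84,-48,0]
    - [-7,-112,-65,0]
    - [-9,-139,-81,0]

```text
t: 2.95
ee_pos: [0.386, -0.628, 0.5078]
tool_rot: [176.7, -2.4, -9.6]
ft_force: [-0.7, -1.3, 0.4]
finger_gap: 0.0651
gripper_force: 0.0
```

>>> drive_tool:
  rows:
    - [-2,-28,-16,0]
    - [-4,-56,-32,0]
    - [-5,-84,-48,0]
    - [-7,-112,-65,0]
    - [-9,-139,-81,0]

```text
t: 3.37
ee_pos: [0.3982, -0.4846, 0.5808]
tool_rot: [176.7, -2.4, -9.6]
ft_force: [0.9, -0.7, 0.0]
finger_gap: 0.065
gripper_force: 0.0
```

>>> drive_tool:
  rows:
    - [-2,-28,-16,0]
    - [-4,-56,-32,0]
    - [-5,-84,-48,0]
    - [-7,-112,-65,0]
    - [-9,-139,-81,0]

```text
t: 3.78
ee_pos: [0.4103, -0.3411, 0.6535]
tool_rot: [176.7, -2.4, -9.6]
ft_force: [0.2, -0.9, 0.1]
finger_gap: 0.0655
gripper_force: 0.0
```

>>> drive_tool:
  rows:
    - [-2,-28,-16,0]
    - [-4,-56,-32,0]
    - [-5,-84,-48,0]
    - [-7,-112,-65,0]
    - [-9,-139,-81,0]

```text
t: 4.2
ee_pos: [0.4223, -0.1975, 0.7261]
tool_rot: [176.7, -2.5, -9.6]
ft_force: [1.1, 0.4, 0.2]
finger_gap: 0.0653
gripper_force: 0.0
```

```bash
python3 -c "
from h import *
from scipy.spatial.transform import Rotation as Ro
s=status.state();print(s['t'],s['joint_pos'],s['ee_pos'],s['tool_rot']);print(Ro.from_euler('xyz',s['tool_rot'],degrees=True).as_matrix().round(3))"
```

```text
4.2 [-32.08111508   7.99818729  48.34302962  -2.4292555  120.09904005
  66.31627477] [ 0.42228087 -0.19749446  0.72614169] [176.7063742   -2.46630924  -9.61018241]
[[ 0.985 -0.169  0.033]
 [-0.167 -0.984 -0.064]
 [ 0.043  0.057 -0.997]]
```

>>> drive_tool:
  rows:
    - [-2,-28,-16,0]
    - [-4,-56,-32,0]
    - [-5,-84,-48,0]
    - [-7,-112,-65,0]
    - [-9,-139,-81,0]

```text
t: 4.62
ee_pos: [0.4341, -0.0539, 0.7986]
tool_rot: [176.8, -2.5, -9.6]
ft_force: [-1.1, -1.1, -0.3]
finger_gap: 0.0656
gripper_force: 0.0
```

>>> drive_tool:
  rows:
    - [10,0,-10,0]
    - [20,0,-20,0]
    - [30,0,-30,0]
    - [40,0,-40,0]
    - [50,0,-50,0]

```text
t: 5.03
ee_pos: [0.4768, -0.0601, 0.8335]
tool_rot: [176.8, -2.0, -9.6]
ft_force: [-0.6, 1.2, 0.0]
finger_gap: 0.0652
gripper_force: 0.0
```

>>> drive_tool:
  rows:
    - [10,0,-15,0]
    - [20,0,-30,0]
    - [40,0,-60,0]
    - [60,0,-90,0]
    - [80,0,-120,0]

```text
t: 5.45
ee_pos: [0.4798, -0.0594, 0.8359]
tool_rot: [176.7, -3.6, -9.5]
ft_force: [-0.1, 0.1, -0.3]
finger_gap: 0.0655
gripper_force: 0.0
```

>>> drive_tool:
  rows:
    - [15,0,-30,0]
    - [30,0,-60,0]
    - [45,0,-90,0]
    - [60,0,-120,0]
    - [75,0,-150,0]

```text
t: 5.87
ee_pos: [0.4747, -0.0569, 0.8405]
tool_rot: [176.7, -4.3, -9.5]
ft_force: [-0.2, 0.0, -0.0]
finger_gap: 0.0653
gripper_force: 0.0
```

```bash
python3 -c "
from h import *
s=status.state();print(s['t'],s['joint_pos'],s['ee_pos'],s['tool_rot'])"
```

```text
5.8667 [-13.2087075   23.61554383   2.71401868  -5.85372878 149.0452594
  81.27063106] [ 0.47465807 -0.05687401  0.84048924] [176.70875061  -4.28961514  -9.49866334]
```

```bash
python3 - <<'E'
from k import *
for w in (.7,.85):
  for rho,z in((.475,.84),(.65,.70),(.7,.62)):
    for e in(30,45,60):
      j=ik(np.array([rho,z]),175.7,[24,3,149],w)
      p,s=fk(j);o=[]
      for n in range(16):
        u=np.radians(e); j=ik(p+.2*np.array([np.cos(u),np.sin(u)]),s,j,w);p,s=fk(j)
        if n in(0,3,7,11,15):o.append([n+1,p.round(2).tolist(),round(180-s,1)])
      print(w,rho,e,o)
E
```

```text
0.7 0.475 30 [[1, [0.56, 0.8], np.float64(7.1)], [4, [0.75, 0.7], np.float64(18.4)], [8, [0.92, 0.63], np.float64(37.0)], [12, [1.02, 0.61], np.float64(55.8)], [16, [1.08, 0.62], np.float64(72.3)]]
0.7 0.475 45 [[1, [0.53, 0.82], np.float64(7.3)], [4, [0.65, 0.78], np.float64(18.4)], [8, [0.77, 0.77], np.float64(36.4)], [12, [0.86, 0.79], np.float64(55.7)], [16, [0.92, 0.83], np.float64(74.1)]]
0.7 0.475 60 [[1, [0.49, 0.84], np.float64(7.3)], [4, [0.53, 0.85], np.float64(17.4)], [8, [0.59, 0.88], np.float64(33.8)], [12, [0.65, 0.93], np.float64(52.5)], [16, [0.71, 0.98], np.float64(71.9)]]
0.7 0.65 30 [[1, [0.71, 0.68], np.float64(7.6)], [4, [0.84, 0.62], np.float64(20.6)], [8, [0.96, 0.58], np.float64(39.8)], [12, [1.05, 0.59], np.float64(58.3)], [16, [1.09, 0.61], np.float64(74.2)]]
0.7 0.65 45 [[1, [0.68, 0.71], np.float64(7.7)], [4, [0.74, 0.72], np.float64(20.3)], [8, [0.82, 0.74], np.float64(39.1)], [12, [0.89, 0.78], np.float64(58.5)], [16, [0.94, 0.83], np.float64(76.4)]]
0.7 0.65 60 [[1, [0.65, 0.74], np.float64(7.6)], [4, [0.63, 0.8], np.float64(19.2)], [8, [0.64, 0.86], n
[... 1777 characters left out ...]
.61, 0.83], np.float64(25.3)], [12, [0.64, 0.87], np.float64(37.7)], [16, [0.67, 0.91], np.float64(50.9)]]
0.85 0.7 30 [[1, [0.77, 0.62], np.float64(6.4)], [4, [0.85, 0.57], np.float64(15.6)], [8, [0.94, 0.54], np.float64(28.9)], [12, [1.01, 0.54], np.float64(42.5)], [16, [1.06, 0.55], np.float64(55.4)]]
0.85 0.7 45 [[1, [0.74, 0.66], np.float64(6.4)], [4, [0.76, 0.67], np.float64(15.2)], [8, [0.8, 0.7], np.float64(27.9)], [12, [0.85, 0.73], np.float64(41.4)], [16, [0.89, 0.76], np.float64(55.0)]]
0.85 0.7 60 [[1, [0.7, 0.69], np.float64(6.3)], [4, [0.65, 0.76], np.float64(14.2)], [8, [0.63, 0.82], np.float64(25.6)], [12, [0.65, 0.86], np.float64(38.1)], [16, [0.68, 0.91], np.float64(51.4)]]
```

>>> drive_tool:
  rows:
    - [24,0,-33,0]
    - [48,0,-66,0]
    - [72,0,-99,0]
    - [96,0,-132,0]
    - [120,0,-165,0]

```text
t: 6.28
ee_pos: [0.4846, -0.0574, 0.8373]
tool_rot: [176.7, -5.1, -9.4]
ft_force: [-0.3, -0.6, 0.8]
finger_gap: 0.0653
gripper_force: 0.0
```

>>> drive_tool:
  rows:
    - [24,0,-33,0]
    - [48,0,-66,0]
    - [72,0,-99,0]
    - [96,0,-132,0]
    - [120,0,-165,0]

```text
t: 6.7
ee_pos: [0.4916, -0.0573, 0.8358]
tool_rot: [176.7, -5.9, -9.4]
ft_force: [-0.2, 0.1, 0.0]
finger_gap: 0.0649
gripper_force: 0.0
```

>>> drive_tool:
  rows:
    - [26,0,-31,0]
    - [52,0,-62,0]
    - [78,0,-93,0]
    - [104,0,-124,0]
    - [130,0,-155,0]

```text
t: 7.12
ee_pos: [0.5038, -0.0586, 0.8317]
tool_rot: [176.7, -6.8, -9.3]
ft_force: [-0.5, 0.4, -0.0]
finger_gap: 0.0654
gripper_force: 0.0
```

>>> drive_tool:
  rows:
    - [26,0,-31,0]
    - [52,0,-62,0]
    - [78,0,-93,0]
    - [104,0,-124,0]
    - [130,0,-155,0]

```text
t: 7.53
ee_pos: [0.5134, -0.0593, 0.8291]
tool_rot: [176.6, -7.8, -9.3]
ft_force: [0.7, -0.4, -0.0]
finger_gap: 0.0653
gripper_force: 0.0
```

>>> drive_tool:
  rows:
    - [28,0,-29,0]
    - [56,0,-58,0]
    - [84,0,-87,0]
    - [112,0,-116,0]
    - [140,0,-145,0]

```text
t: 7.95
ee_pos: [0.5278, -0.0611, 0.8238]
tool_rot: [176.6, -8.7, -9.2]
ft_force: [0.2, 0.1, 0.1]
finger_gap: 0.0653
gripper_force: 0.0
```

```bash
python3 -c "
from h import *
s=status.state();print(s['t'],s['joint_pos'],s['ee_pos'],s['tool_rot'])"
```

```text
7.95 [-12.3916353   25.86410736   2.77669509  -4.75656442 142.35194862
  83.10184476] [ 0.52776434 -0.06114759  0.82383078] [176.61154412  -8.73994875  -9.23012229]
```

>>> drive_tool:
  rows:
    - [172,0,-104,0]
    - [172,0,-104,0]
    - [172,0,-104,0]
    - [172,0,-104,0]
    - [172,0,-104,0]

```text
t: 8.37
ee_pos: [0.5685, -0.0685, 0.8022]
tool_rot: [176.6, -9.7, -9.2]
ft_force: [0.5, 0.1, -0.1]
finger_gap: 0.0652
gripper_force: 0.0
```

>>> drive_tool:
  rows:
    - [172,0,-104,0]
    - [172,0,-104,0]
    - [172,0,-104,0]
    - [172,0,-104,0]
    - [172,0,-104,0]

```text
t: 8.78
ee_pos: [0.6013, -0.0744, 0.7845]
tool_rot: [176.6, -10.8, -9.1]
ft_force: [0.1, 0.2, -0.1]
finger_gap: 0.0651
gripper_force: 0.0
```

>>> drive_tool:
  rows:
    - [174,0,-100,0]
    - [174,0,-100,0]
    - [174,0,-100,0]
    - [174,0,-100,0]
    - [174,0,-100,0]

```text
t: 9.2
ee_pos: [0.6307, -0.0797, 0.7679]
tool_rot: [176.5, -12.0, -9.0]
ft_force: [0.2, -0.0, 0.6]
finger_gap: 0.0651
gripper_force: 0.0
```

>>> drive_tool:
  rows:
    - [165,0,-115,0]
    - [165,0,-115,0]
    - [165,0,-115,0]
    - [165,0,-115,0]
    - [165,0,-115,0]

```text
t: 9.62
ee_pos: [0.646, -0.082, 0.7616]
tool_rot: [176.5, -13.2, -9.0]
ft_force: [-0.2, 0.1, 0.3]
finger_gap: 0.0654
gripper_force: 0.0
```

>>> drive_tool:
  rows:
    - [165,0,-115,0]
    - [165,0,-115,0]
    - [165,0,-115,0]
    - [165,0,-115,0]
    - [165,0,-115,0]

```text
t: 10.03
ee_pos: [0.6584, -0.0838, 0.7572]
tool_rot: [176.5, -14.5, -8.9]
ft_force: [0.7, -0.2, -0.7]
finger_gap: 0.0658
gripper_force: 0.0
```

>>> drive_tool:
  rows:
    - [165,0,-115,0]
    - [165,0,-115,0]
    - [165,0,-115,0]
    - [165,0,-115,0]
    - [165,0,-115,0]

```text
t: 10.45
ee_pos: [0.6677, -0.085, 0.7555]
tool_rot: [176.5, -15.7, -8.8]
ft_force: [0.2, 0.2, 0.4]
finger_gap: 0.0655
gripper_force: 0.0
```

```bash
python3 -c "
from h import *
s=status.state();print(s['t'],s['joint_pos'],s['ee_pos'],s['tool_rot'])"
```

```text
10.45 [-11.89431686  33.66810195   2.77722075  -3.39335445 127.62792487
  84.94402583] [ 0.66769495 -0.08498918  0.75546187] [176.47025443 -15.71634934  -8.79907025]
```

>>> drive_tool:
  rows:
    - [160,0,-134,0]
    - [160,0,-134,0]
    - [160,0,-134,0]
    - [160,0,-134,0]
    - [160,0,-134,0]

```text
t: 10.87
ee_pos: [0.6652, -0.0837, 0.763]
tool_rot: [176.4, -17.0, -8.7]
ft_force: [0.9, -0.1, -0.1]
finger_gap: 0.0657
gripper_force: 0.0
```

>>> drive_tool:
  rows:
    - [160,0,-134,0]
    - [160,0,-134,0]
    - [160,0,-134,0]
    - [160,0,-134,0]
    - [160,0,-134,0]

```text
t: 11.28
ee_pos: [0.662, -0.0822, 0.771]
tool_rot: [176.4, -18.3, -8.6]
ft_force: [0.3, 0.1, 0.6]
finger_gap: 0.0652
gripper_force: 0.0
```

>>> drive_tool:
  rows:
    - [164,0,-128,0]
    - [164,0,-128,0]
    - [164,0,-128,0]
    - [164,0,-128,0]
    - [164,0,-128,0]

```text
t: 11.7
ee_pos: [0.661, -0.0813, 0.7773]
tool_rot: [176.4, -19.6, -8.5]
ft_force: [0.1, -0.6, -0.2]
finger_gap: 0.0654
gripper_force: 0.0
```

>>> drive_tool:
  rows:
    - [168,0,-122,0]
    - [168,0,-122,0]
    - [168,0,-122,0]
    - [168,0,-122,0]
    - [168,0,-122,0]

```text
t: 12.12
ee_pos: [0.662, -0.0808, 0.7822]
tool_rot: [176.3, -20.9, -8.5]
ft_force: [0.8, -0.8, 0.0]
finger_gap: 0.0654
gripper_force: 0.0
```

>>> drive_tool:
  rows:
    - [170,0,-118,0]
    - [170,0,-118,0]
    - [170,0,-118,0]
    - [170,0,-118,0]
    - [170,0,-118,0]

```text
t: 12.53
ee_pos: [0.6634, -0.0805, 0.7871]
tool_rot: [176.3, -22.2, -8.4]
ft_force: [0.2, -0.5, -0.3]
finger_gap: 0.0653
gripper_force: 0.0
```

>>> drive_tool:
  rows:
    - [172,0,-114,0]
    - [172,0,-114,0]
    - [172,0,-114,0]
    - [172,0,-114,0]
    - [172,0,-114,0]

```text
t: 12.95
ee_pos: [0.6652, -0.0802, 0.7918]
tool_rot: [176.3, -23.5, -8.3]
ft_force: [-0.8, -0.3, 0.8]
finger_gap: 0.0653
gripper_force: 0.0
```

>>> drive_tool:
  rows:
    - [175,0,-110,0]
    - [175,0,-110,0]
    - [175,0,-110,0]
    - [175,0,-110,0]
    - [175,0,-110,0]

```text
t: 13.37
ee_pos: [0.6675, -0.0802, 0.7962]
tool_rot: [176.2, -24.9, -8.2]
ft_force: [1.0, 0.6, -0.1]
finger_gap: 0.0653
gripper_force: 0.0
```

>>> drive_tool:
  rows:
    - [178,0,-106,0]
    - [178,0,-106,0]
    - [178,0,-106,0]
    - [178,0,-106,0]
    - [178,0,-106,0]

```text
t: 13.78
ee_pos: [0.6703, -0.0801, 0.8005]
tool_rot: [176.2, -26.3, -8.1]
ft_force: [-0.5, 0.3, -0.5]
finger_gap: 0.0653
gripper_force: 0.0
```

```bash
python3 -c "
from h import *
s=status.state();print(s['t'],s['joint_pos'],s['ee_pos'],s['tool_rot'])"
```

```text
13.7833 [-11.60072445  30.82852721   2.77658697  -2.60004394 119.94632394
  85.53452058] [ 0.6702535  -0.08011692  0.80052381] [176.18115322 -26.25525276  -8.07181425]
```

>>> drive_tool:
  rows:
    - [181,0,-102,0]
    - [181,0,-102,0]
    - [181,0,-102,0]
    - [181,0,-102,0]
    - [181,0,-102,0]

```text
t: 14.2
ee_pos: [0.6733, -0.0802, 0.8047]
tool_rot: [176.1, -27.6, -8.0]
ft_force: [0.2, 0.4, -0.1]
finger_gap: 0.0651
gripper_force: 0.0
```

>>> drive_tool:
  rows:
    - [183,0,-99,0]
    - [183,0,-99,0]
    - [183,0,-99,0]
    - [183,0,-99,0]
    - [183,0,-99,0]

```text
t: 14.62
ee_pos: [0.676, -0.0803, 0.8093]
tool_rot: [176.1, -29.0, -7.9]
ft_force: [0.2, 0.2, 0.6]
finger_gap: 0.0651
gripper_force: 0.0
```

>>> drive_tool:
  rows:
    - [185,0,-96,0]
    - [185,0,-96,0]
    - [185,0,-96,0]
    - [185,0,-96,0]
    - [185,0,-96,0]

```text
t: 15.03
ee_pos: [0.6783, -0.0802, 0.8144]
tool_rot: [176.0, -30.5, -7.7]
ft_force: [-0.6, -0.1, 0.1]
finger_gap: 0.0653
gripper_force: 0.0
```

>>> drive_tool:
  rows:
    - [187,0,-91,0]
    - [187,0,-91,0]
    - [187,0,-91,0]
    - [187,0,-91,0]
    - [187,0,-91,0]

```text
t: 15.45
ee_pos: [0.6811, -0.0803, 0.8192]
tool_rot: [176.0, -31.9, -7.6]
ft_force: [0.0, 0.1, -0.6]
finger_gap: 0.0649
gripper_force: 0.0
```

>>> drive_tool:
  rows:
    - [189,0,-87,0]
    - [189,0,-87,0]
    - [189,0,-87,0]
    - [189,0,-87,0]
    - [189,0,-87,0]

```text
t: 15.87
ee_pos: [0.6839, -0.0804, 0.8241]
tool_rot: [175.9, -33.3, -7.5]
ft_force: [0.1, -0.5, -0.2]
finger_gap: 0.0656
gripper_force: 0.0
```

>>> drive_tool:
  rows:
    - [191,0,-83,0]
    - [191,0,-83,0]
    - [191,0,-83,0]
    - [191,0,-83,0]
    - [191,0,-83,0]

```text
t: 16.28
ee_pos: [0.6866, -0.0804, 0.8293]
tool_rot: [175.8, -34.8, -7.4]
ft_force: [-0.1, 0.7, 0.5]
finger_gap: 0.0652
gripper_force: 0.0
```

>>> drive_tool:
  rows:
    - [193,0,-78,0]
    - [193,0,-78,0]
    - [193,0,-78,0]
    - [193,0,-78,0]
    - [193,0,-78,0]

```text
t: 16.7
ee_pos: [0.6897, -0.0806, 0.8343]
tool_rot: [175.7, -36.3, -7.2]
ft_force: [-0.4, -0.1, -0.2]
finger_gap: 0.0655
gripper_force: 0.0
```

>>> drive_tool:
  rows:
    - [195,0,-74,0]
    - [195,0,-74,0]
    - [195,0,-74,0]
    - [195,0,-74,0]
    - [195,0,-74,0]

```text
t: 17.12
ee_pos: [0.6925, -0.0807, 0.8395]
tool_rot: [175.7, -37.8, -7.1]
ft_force: [0.1, 0.7, 0.4]
finger_gap: 0.0654
gripper_force: 0.0
```

>>> drive_tool:
  rows:
    - [196,0,-70,0]
    - [196,0,-70,0]
    - [196,0,-70,0]
    - [196,0,-70,0]
    - [196,0,-70,0]

```text
t: 17.53
ee_pos: [0.695, -0.0807, 0.8452]
tool_rot: [175.6, -39.3, -7.0]
ft_force: [-0.3, -0.4, 0.3]
finger_gap: 0.0652
gripper_force: 0.0
```

>>> drive_tool:
  rows:
    - [197,0,-66,0]
    - [197,0,-66,0]
    - [197,0,-66,0]
    - [197,0,-66,0]
    - [197,0,-66,0]

```text
t: 17.95
ee_pos: [0.6972, -0.0806, 0.8512]
tool_rot: [175.5, -40.8, -6.8]
ft_force: [0.1, 0.1, 0.7]
finger_gap: 0.0655
gripper_force: 0.0
```

>>> drive_tool:
  rows:
    - [198,0,-62,0]
    - [198,0,-62,0]
    - [198,0,-62,0]
    - [198,0,-62,0]
    - [198,0,-62,0]

```text
t: 18.37
ee_pos: [0.699, -0.0805, 0.8574]
tool_rot: [175.4, -42.3, -6.6]
ft_force: [-0.1, 0.1, 0.2]
finger_gap: 0.0648
gripper_force: 0.0
```

>>> drive_tool:
  rows:
    - [200,0,-58,0]
    - [200,0,-58,0]
    - [200,0,-58,0]
    - [200,0,-58,0]
    - [200,0,-58,0]

```text
t: 18.78
ee_pos: [0.7006, -0.0804, 0.8639]
tool_rot: [175.2, -43.8, -6.5]
ft_force: [-0.9, 0.6, -0.7]
finger_gap: 0.0651
gripper_force: 0.0
```

```bash
python3 -c "
from h import *
from scipy.spatial.transform import Rotation as Ro
s=status.state();print(s['t'],s['joint_pos'],s['ee_pos'],s['tool_rot']);print(Ro.from_euler('xyz',s['tool_rot'],degrees=True).as_matrix().round(3))"
```

```text
18.7833 [-11.45036528  28.6915524    2.7743464   -1.35499228 104.53317341
  86.07079576] [ 0.70059065 -0.08036992  0.86389043] [175.23745673 -43.80672661  -6.47537534]
[[ 0.717 -0.169  0.676]
 [-0.081 -0.984 -0.16 ]
 [ 0.692  0.06  -0.719]]
```

Tilt is 44°, heading −13°, which is good for the cabinet. Now I'll check the reachable range at this tilt and plan the bottle moves.

```bash
cat > m.py <<'E'
from h import *
from scipy.spatial.transform import Rotation as Ro
def go(p,turn=0,grasp=True):
    "tool-axis shift (mm) taking the grasp point (8 mm behind TCP) to p, after a turn about z"
    s=status.state();R=Ro.from_euler('xyz',s['tool_rot'],degrees=True).as_matrix()
    d=np.array(p)+(R[:,2]*.008 if grasp else 0)-s['ee_pos']
    return (R.T@d*1000).round(1)
E
python3 - <<'E'
from k import *
from m import *
for z in(.03,.05,.1,.2,.3):
  o=[]
  for r in np.arange(.4,.85,.05):
    j=ik(np.array([r,z]),136.2,[40,90,10],1.);p,s=fk(j);o.append((round(float(r),2),round(1000*float(np.hypot(*(p-[r,z]))),1),j.round(0).tolist()))
  print(z,o)
print(go([.5146,-.1809,.16]),go([.5146,-.1809,.03]))
s=status.state();R=Ro.from_euler('xyz',s['tool_rot'],degrees=True)
for t in(4,5,6):print(t,(R*Ro.from_euler('z',t,degrees=True)).as_matrix()[2].round(3))
E
```

```text
0.03 [(0.4, 225.9, [1.0, 136.0, 4.0]), (0.45, 216.5, [10.0, 129.0, 4.0]), (0.5, 202.6, [17.0, 121.0, 4.0]), (0.55, 185.5, [24.0, 114.0, 4.0]), (0.6, 166.0, [30.0, 108.0, 4.0]), (0.65, 144.6, [35.0, 102.0, 4.0]), (0.7, 121.7, [40.0, 97.0, 4.0]), (0.75, 97.3, [44.0, 92.0, 4.0]), (0.8, 71.6, [48.0, 87.0, 4.0])]
0.05 [(0.4, 208.8, [1.0, 137.0, 4.0]), (0.45, 200.6, [9.0, 129.0, 4.0]), (0.5, 187.9, [16.0, 122.0, 4.0]), (0.55, 171.9, [23.0, 115.0, 4.0]), (0.6, 153.4, [29.0, 109.0, 4.0]), (0.65, 132.9, [34.0, 103.0, 4.0]), (0.7, 110.8, [38.0, 98.0, 4.0]), (0.75, 87.1, [43.0, 93.0, 4.0]), (0.8, 62.0, [47.0, 88.0, 4.0])]
0.1 [(0.4, 165.8, [-1.0, 137.0, 4.0]), (0.45, 160.2, [7.0, 130.0, 4.0]), (0.5, 150.3, [13.0, 124.0, 4.0]), (0.55, 136.9, [19.0, 117.0, 4.0]), (0.6, 120.8, [25.0, 112.0, 4.0]), (0.65, 102.4, [30.0, 106.0, 4.0]), (0.7, 82.2, [35.0, 101.0, 4.0]), (0.75, 60.3, [39.0, 96.0, 4.0]), (0.8, 36.9, [43.0, 91.0, 4.0])]
0.2 [(0.4, 79.5, [-2.0, 137.0, 4.0]), (0.45, 77.8, [3.0, 131.0, 4.0]), (0.5, 72.2, [9.0, 126.0, 4.0]), (0.55, 63.2, [14.0, 120.0, 4.0]), (0.6, 51.3, [19.0, 115.0, 4.0]), (0.65, 37.0, [24.0, 110.0, 4.0]), (0.7, 20.5, [28.0, 105.0, 4.0]), (0.75, 2.1, [32.0, 100.0, 4.0]), (0.8, 0.0, [36.0, 93.0, 7.0])]
0.3 [(0.4, 0.0, [-5.0, 135.0, 5.0]), (0.45, 0.0, [1.0, 131.0, 5.0]), (0.5, 0.0, [5.0, 126.0, 5.0]), (0.55, 0.0, [10.0, 120.0, 7.0]), (0.6, 0.0, [14.0, 114.0, 8.0]), (0.65, 0.0, [18.0, 108.0, 10.0]), (0.7, 0.0, [22.0, 102.0, 13.0]), (0.75, 0.0, [26.0, 95.0, 16.0]), (0.8, 0.0, [30.0, 88.0, 19.0])]
[-612.4   88.2  404.6] [-702.4   80.5  498.1]
4 [ 0.695  0.011 -0.719]
5 [ 0.695 -0.001 -0.719]
6 [ 0.695 -0.013 -0.719]
```

The j4 range (−65…245) permits the flipped wrist. Going down at an azimuth right of the tool heading makes j4 swing smoothly positive. Level tool y (turn +5) and head to (0.45,−0.27,0.40).

```bash
python3 - <<'E'
from m import *
s=status.state();R=(Ro.from_euler('xyz',s['tool_rot'],degrees=True)*Ro.from_euler('z',5,degrees=True)).as_matrix();print(R.round(3))
p=s['ee_pos']
for q in([.45,-.27,.40],[.43,-.27,.22],[.434,-.162,.13]):
    print(q,(R.T@(np.array(q)-p)*1000).round(0),np.linalg.norm(q-p));p=np.array(q)
E
```

```text
[[ 0.7   -0.231  0.676]
 [-0.167 -0.973 -0.16 ]
 [ 0.695 -0.001 -0.719]]
[0.45, -0.27, 0.4] [-466.  243.  195.] 0.5603120302497373
[0.43, -0.27, 0.22] [-139.    5.  116.] 0.18110770276274835
[0.434, -0.162, 0.13] [ -78. -106.   50.] 0.14064138793399333
```

>>> drive_tool:
  rows:
    - [0,0,0,5]

```text
t: 18.87
ee_pos: [0.7006, -0.0803, 0.8639]
tool_rot: [180.0, -44.0, -13.3]
ft_force: [-0.1, 0.3, 1.2]
finger_gap: 0.0654
gripper_force: 0.0
```

>>> drive_tool:
  rows:
    - [-20,10,8,0]
    - [-53,27,22,0]
    - [-87,45,36,0]
    - [-121,63,51,0]
    - [-155,81,65,0]

```text
t: 19.28
ee_pos: [0.6475, -0.122, 0.7647]
tool_rot: [-179.9, -44.1, -13.4]
ft_force: [2.2, -0.5, 1.0]
finger_gap: 0.0651
gripper_force: 0.0
```

>>> drive_tool:
  rows:
    - [-31,16,13,0]
    - [-62,32,26,0]
    - [-93,48,39,0]
    - [-124,65,52,0]
    - [-155,81,65,0]

```text
t: 19.7
ee_pos: [0.5639, -0.1858, 0.6098]
tool_rot: [-180.0, -44.0, -13.4]
ft_force: [0.6, 0.0, -0.3]
finger_gap: 0.0651
gripper_force: 0.0
```

>>> drive_tool:
  rows:
    - [-31,16,13,0]
    - [-62,32,26,0]
    - [-93,48,39,0]
    - [-124,65,52,0]
    - [-155,81,65,0]

```text
t: 20.12
ee_pos: [0.4808, -0.2493, 0.4555]
tool_rot: [180.0, -44.0, -13.4]
ft_force: [1.1, -0.6, 0.5]
finger_gap: 0.0655
gripper_force: 0.0
```

>>> drive_tool:
  rows:
    - [-14,0,12,0]
    - [-28,0,24,0]
    - [-42,1,36,0]
    - [-56,2,48,0]
    - [-70,2,58,0]

```text
t: 20.53
ee_pos: [0.4716, -0.2487, 0.3654]
tool_rot: [-180.0, -44.0, -13.4]
ft_force: [0.5, 0.1, 0.3]
finger_gap: 0.065
gripper_force: 0.0
```

```bash
python3 -c "
from h import *
s=status.state();print(s['t'],s['joint_pos'],s['ee_pos'],s['tool_rot'])"
```

```text
20.5333 [-44.57458196   2.94821016 116.85734968  47.57193325  29.18156622
  22.7844252 ] [ 0.47155497 -0.24871449  0.36535432] [-179.98025359  -43.99435036  -13.39539319]
```

>>> drive_tool:
  rows:
    - [-25,-8,11,0]
    - [-50,-15,22,0]
    - [-75,-23,33,0]
    - [-100,-30,43,0]
    - [-124,-38,54,0]

```text
t: 20.95
ee_pos: [0.4358, -0.2046, 0.2556]
tool_rot: [-179.7, -44.1, -13.4]
ft_force: [0.3, -0.0, 0.4]
finger_gap: 0.0653
gripper_force: 0.0
```

```bash
python3 - <<'E'
from m import *
s=status.state();print(s['t'],s['joint_pos'],s['ee_pos'],s['tool_rot'])
snap('wrist','w1')
b=np.array([.5146,-.1809,.032])
R=Ro.from_euler('xyz',s['tool_rot'],degrees=True).as_matrix()
print(go(b-R[:,2]*.11),go(b))
c=cam('w1');print(proj(c,[[.5146,-.1809,.066],[.5146,-.1809,0],[.6072,-.1824,.014]]))
E
```

```text
20.95 [-43.6461915    8.33268618 132.64794174  92.17534611  20.85620798
 -25.09351316] [ 0.43581241 -0.2045571   0.25563288] [-179.68762599  -44.14918889  -13.37995318]
[-101.9  -39.2  107.6] [-101.8  -39.1  217.6]
[[286.7431043  246.94258847]
 [291.64885612 259.96198336]
 [280.44187903 199.53503194]]
```

View pics/w1.png

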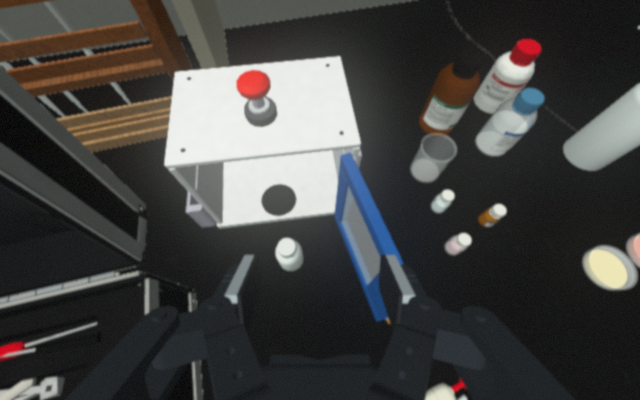

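The wrist view has the bottle cap at (287,245) and the mat at (279,199). Both match predictions (286.7,247 and 280.4,199.5), so I'll approach and grip.

>>> drive_tool:
  rows:
    - [-20,-20,10,0]
    - [-41,-39,25,0]
    - [-64,-39,55,0]
    - [-85,-39,83,0]
    - [-102,-39,108,0]

```text
t: 21.42
ee_pos: [0.4459, -0.1669, 0.1564]
tool_rot: [-179.1, -44.6, -13.5]
ft_force: [1.0, -0.4, 1.5]
finger_gap: 0.0652
gripper_force: 0.0
```

>>> drive_tool:
  rows:
    - [0,0,0,0]
    - [0,0,0,0]
    - [0,0,30,0]
    - [0,0,60,0]
    - [0,0,80,0]

```text
t: 21.83
ee_pos: [0.5023, -0.1788, 0.1003]
tool_rot: [-178.7, -44.7, -13.7]
ft_force: [0.7, -0.5, -0.0]
finger_gap: 0.0652
gripper_force: 0.0
```

```bash
python3 - <<'E'
from m import *
s=status.state();print(s['t'],s['joint_pos'],s['ee_pos'],s['tool_rot'],s['ft_force'])
print(go([.5146,-.1809,.032]))
E
```

```text
21.8333 [-33.67478936  33.5400389  135.81927457 152.89560351  34.98093896
 -81.85505539] [ 0.5023031  -0.17883955  0.10027579] [-178.74083506  -44.6680867   -13.65955335] [ 0.66476961 -0.51317648 -0.04014072]
[-39.2   0.4  65.3]
```

>>> drive_tool:
  rows:
    - [-20,0,0,0]
    - [-39,0,5,0]
    - [-39,0,30,0]
    - [-39,0,50,0]
    - [-39,0,65,0]

```text
t: 22.25
ee_pos: [0.5197, -0.1815, 0.0267]
tool_rot: [-178.5, -44.7, -13.8]
ft_force: [-0.3, 0.7, -1.1]
finger_gap: 0.0653
gripper_force: 0.0
```

>>> drive_tool:
  rows:
    - [0,0,0,0]

```text
t: 22.33
ee_pos: [0.5201, -0.1817, 0.0262]
tool_rot: [-178.6, -44.7, -13.7]
ft_force: [-0.2, -0.9, 0.3]
finger_gap: 0.0652
gripper_force: 0.0
```

```bash
python3 - <<'E'
from m import *
s=status.state();print(s['t'],s['joint_pos'],s['ee_pos'],s['tool_rot'],s['ft_force'])
print(go([.5146,-.1809,.032]))
E
```

```text
22.3333 [-32.58634428  45.06094736 134.47659581 158.97371178  44.24706809
 -88.35663298] [ 0.52007718 -0.1816587   0.02621392] [-178.60871096  -44.66188765  -13.70737411] [-0.20813229 -0.86598416  0.33114153]
[0.2 0.4 0. ]
```

>>> drive_tool:
  rows:
    - [0,0,0,0]
    - [0,0,0,0]
    - [0,0,0,0]
    - [0,0,0,0]
    - [0,0,0,0]
  claw: 255
  newtons: 35

```text
t: 22.75
ee_pos: [0.5171, -0.1811, 0.0266]
tool_rot: [-178.9, -44.5, -13.6]
ft_force: [-2.7, 1.6, 10.0]
finger_gap: 0.0344
gripper_force: 33.9
```

>>> drive_tool:
  rows:
    - [5,0,-5,0]
    - [24,0,-24,0]
    - [48,0,-49,0]
    - [72,0,-73,0]
    - [96,0,-97,0]

```text
t: 23.17
ee_pos: [0.5164, -0.1834, 0.1632]
tool_rot: [-179.0, -44.3, -13.6]
ft_force: [0.7, 0.3, -0.5]
finger_gap: 0.0338
gripper_force: 35.1
```

>>> drive_tool:
  rows:
    - [10,0,-20,0]
    - [22,0,-42,0]
    - [35,0,-62,0]
    - [47,0,-70,0]
    - [50,0,-70,0]

```text
t: 23.58
ee_pos: [0.5036, -0.1818, 0.2498]
tool_rot: [-179.2, -44.6, -13.5]
ft_force: [-0.1, -0.1, -0.8]
finger_gap: 0.0342
gripper_force: 35.2
```

```bash
python3 - <<'E'
from m import *
s=status.state();print(s['t'],s['joint_pos'],s['ee_pos'],s['tool_rot'],s['ft_force'],s['finger_gap'],s['gripper_force'])
snap('side','side2')
R=Ro.from_euler('xyz',s['tool_rot'],degrees=True).as_matrix();p=s['ee_pos'];print(R.round(3))
for q in([.44,-.42,.24],[.39,-.42,.032]):
    g=np.array(q)+R[:,2]*.008; print((R.T@(g-p)*1000).round(0));p=g
E
```

```text
23.5833 [-33.73099046  13.02429191 127.52694674 101.61040361  15.1678206
 -26.76273546] [ 0.50363569 -0.18178135  0.24981779] [-179.16779117  -44.6095082   -13.51388974] [-0.08537858 -0.06463097 -0.80331751] 0.03417965694808579 35.161598324775696
[[ 0.692 -0.224  0.686]
 [-0.166 -0.975 -0.15 ]
 [ 0.702 -0.01  -0.712]]
[-11. 247.   7.]
[-181.   13.  114.]
```

>>> drive_tool:
  rows:
    - [-1,20,1,0]
    - [-3,50,2,0]
    - [-4,80,2,0]
    - [-5,110,3,0]
    - [-6,140,4,0]

```text
t: 24.05
ee_pos: [0.4705, -0.3185, 0.2372]
tool_rot: [-179.0, -44.3, -13.6]
ft_force: [1.4, 0.7, -0.5]
finger_gap: 0.0337
gripper_force: 35.2
```

>>> drive_tool:
  rows:
    - [-10,28,0,0]
    - [-25,56,8,0]
    - [-45,80,20,0]
    - [-70,100,35,0]
    - [-90,107,50,0]

```text
t: 24.47
ee_pos: [0.4178, -0.4164, 0.136]
tool_rot: [-179.1, -44.4, -13.7]
ft_force: [-0.4, 0.8, -0.9]
finger_gap: 0.034
gripper_force: 35.2
```

>>> drive_tool:
  rows:
    - [-15,0,8,0]
    - [-30,0,16,0]
    - [-45,0,24,0]
    - [-55,0,30,0]
    - [-55,0,30,0]

```text
t: 24.88
ee_pos: [0.4007, -0.4084, 0.0752]
tool_rot: [-178.8, -44.2, -13.8]
ft_force: [0.3, 0.1, 0.4]
finger_gap: 0.0337
gripper_force: 35.2
```

```bash
python3 - <<'E'
from m import *
s=status.state();print(s['t'],s['joint_pos'],s['ee_pos'],s['tool_rot'],s['ft_force'],s['finger_gap'],s['gripper_force'])
R=Ro.from_euler('xyz',s['tool_rot'],degrees=True).as_matrix()
p=s['ee_pos']
for q in([.39,-.42,.06],[.39,-.42,.0295]): print((R.T@(np.array(q)-p)*1000).round(0));p=np.array(q)
E
```

```text
24.8833 [-66.48613377  38.29616009 125.71468326 108.68318406  36.79380295
 -66.74093207] [ 0.40066276 -0.40840067  0.07517558] [-178.75881501  -44.18149927  -13.78795218] [0.32505439 0.09163429 0.37669351] 0.033730208663546556 35.19800841808319
[-16.  14.   5.]
[-21.   0.  22.]
```

>>> drive_tool:
  rows:
    - [-10,8,2,0]
    - [-19,14,4,0]
    - [-30,14,16,0]
    - [-40,14,26,0]
    - [-40,14,26,0]

```text
t: 25.3
ee_pos: [0.3882, -0.4198, 0.0288]
tool_rot: [-178.8, -44.3, -13.7]
ft_force: [-0.3, 0.4, -1.4]
finger_gap: 0.034
gripper_force: 35.2
```

```bash
python3 - <<'E'
from m import *
s=status.state();print(s['t'],s['ee_pos'],s['tool_rot'],s['ft_force'],s['finger_gap'],s['gripper_force'])
R=Ro.from_euler('xyz',s['tool_rot'],degrees=True).as_matrix()
print((R.T@(np.array([.388,-.42,.0285])-s['ee_pos'])*1000).round(0))
E
```

```text
25.3 [ 0.38822592 -0.41981835  0.02882279] [-178.82676417  -44.26081474  -13.70788731] [-0.34929843  0.38347439 -1.38084133] 0.03403947586646174 35.20700454711914
[-0.  0.  0.]
```

>>> drive_tool:
  rows:
    - [0,0,0,0]
    - [0,0,0,0]
    - [0,0,-8,0]
    - [0,0,-35,0]
    - [0,0,-70,0]
  claw: 60

```text
t: 25.72
ee_pos: [0.3408, -0.4089, 0.0808]
tool_rot: [-178.9, -44.3, -13.5]
ft_force: [-0.5, 0.8, -0.2]
finger_gap: 0.0652
gripper_force: 0.0
```

```bash
python3 - <<'E'
from m import *
s=status.state();print(s['t'],s['joint_pos'],s['ee_pos'],s['tool_rot'],s['ft_force'],s['finger_gap'],s['gripper_force'])
R=Ro.from_euler('xyz',s['tool_rot'],degrees=True).as_matrix();print(R.round(3))
p=s['ee_pos']
for q in([.505,-.477,.14],[.505,-.477,.03]):
    g=np.array(q)+R[:,2]*.008; print((R.T@(g-p)*1000).round(0));p=g
E
```

```text
25.7167 [-74.25224005  37.01685969 129.5504835  103.58275329  39.54613958
 -70.01150776] [ 0.34081564 -0.40894927  0.08079489] [-178.88933101  -44.322709    -13.51578106] [-0.46763651  0.77229179 -0.2064983 ] 0.06524025476563017 0.0
[[ 0.696 -0.221  0.684]
 [-0.167 -0.975 -0.144]
 [ 0.699 -0.014 -0.715]]
[167.  29.  88.]
[-77.   2.  79.]
```

>>> drive_tool:
  rows:
    - [28,5,-28,0]
    - [60,10,-32,0]
    - [90,15,-4,0]
    - [118,20,25,0]
    - [146,25,54,0]
  claw: 125

```text
t: 26.13
ee_pos: [0.475, -0.4672, 0.1464]
tool_rot: [-179.2, -44.5, -13.5]
ft_force: [-0.7, -0.4, 0.5]
finger_gap: 0.0432
gripper_force: 0.0
```

>>> drive_tool:
  rows:
    - [12,2,17,0]
    - [21,4,34,0]
    - [21,4,34,0]

```text
t: 26.38
ee_pos: [0.5129, -0.4789, 0.1345]
tool_rot: [-179.0, -44.4, -13.4]
ft_force: [-1.3, 1.1, -0.7]
finger_gap: 0.0436
gripper_force: 0.0
```

```bash
python3 - <<'E'
from m import *
snap('wrist','w2');snap('top','top2')
s=status.state();print(s['t'],s['joint_pos'],s['ee_pos'],s['tool_rot'],s['finger_gap'])
print(go([.505,-.477,.03]))
c=cam('w2');print(proj(c,[[.505,-.477,.046],[.505,-.477,0]]))
E
```

```text
26.4833 [-58.94016998  36.67765914 107.44819883  86.44430567  30.7675039
 -32.18030254] [ 0.51053756 -0.47827905  0.13446018] [-178.96547408  -44.35975547  -13.52175138] 0.04333172985332359
[-77.1   1.3  78.7]
[[320.27714607 307.64634928]
 [320.72539335 312.42668071]]
```

View pics/w2.png

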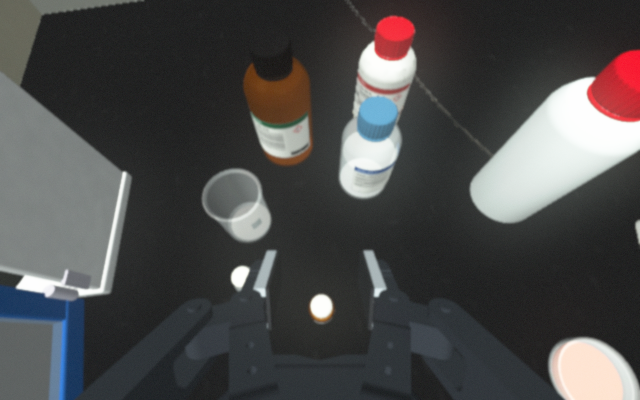

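The wrist view shows the amber cap centre at about (321,301), clear of both fingers, and one pale vial by the left fingertip at (241,275). I'll convert both.

```bash
python3 - <<'E'
from m import *
c=cam('w2');print(onz(c,(321,300),.046),onz(c,(321,304),.046),proj(c,[[.4761,-.4098,.046],[.5413,-.4155,.046]]),-c['R'].T@c['t'])
t=cam('top0');print(onz(t,(230+683/4-.375,128+403/4-.375),.046))
im=cv2.imread('pics/w2.png').astype(int);m=(im.min(2)>190);m[:, :300]=0;m[:,345:]=0;m[:285]=0;m[:][330:]=0
y,x=np.nonzero(m);print(x.mean(),y.mean(),x.min(),x.max(),y.min(),y.max())
a=cv2.imread('pics/top2.png')
E
```

```text
[ 0.51055801 -0.4788655   0.046     ] [ 0.50756799 -0.47818085  0.046     ] [[240.13381255 369.55490392]
 [238.76660804 280.05209501]] [ 0.48263835 -0.47418987  0.28788828]
[ 0.50509645 -0.47686847  0.046     ]
320.86807387862797 305.8496042216359 311 331 295 317
```

>>> drive_tool:
  rows:
    - [-20,1,21,0]
    - [-40,1,42,0]
    - [-57,1,59,0]
    - [-70,2,73,0]
    - [-76,2,79,0]

```text
t: 26.9
ee_pos: [0.5098, -0.4792, 0.0225]
tool_rot: [-178.8, -44.2, -13.7]
ft_force: [-0.1, -0.1, -0.2]
finger_gap: 0.0436
gripper_force: 0.0
```

>>> drive_tool:
  rows:
    - [0,0,0,0]

```text
t: 26.98
ee_pos: [0.5099, -0.4791, 0.0228]
tool_rot: [-178.8, -44.2, -13.8]
ft_force: [-1.4, 0.3, 0.6]
finger_gap: 0.0432
gripper_force: 0.0
```

```bash
python3 - <<'E'
from m import *
s=status.state();print(s['t'],s['joint_pos'],s['ee_pos'],s['tool_rot'],s['ft_force'])
print(go([.506,-.4775,.03]))
E
```

```text
26.9833 [-59.01834637  47.63643892 108.9909014  106.64051111  32.18182534
 -55.72960522] [ 0.50989661 -0.47912272  0.02278529] [-178.77362609  -44.22792371  -13.77032597] [-1.40265079  0.29180984  0.57198255]
[ 2.  -0.8 -0.1]
```

Close gently, then lift.

>>> drive_tool:
  rows:
    - [2,0,0,0]
    - [2,0,0,0]
    - [2,0,0,0]
    - [2,0,0,0]
    - [2,0,0,0]
  claw: 255
  newtons: 25

```text
t: 27.4
ee_pos: [0.5131, -0.4804, 0.0271]
tool_rot: [-179.0, -44.5, -13.5]
ft_force: [-2.9, 0.5, 7.3]
finger_gap: 0.0217
gripper_force: 25.0
```

>>> drive_tool:
  rows:
    - [4,0,-4,0]
    - [16,0,-16,0]
    - [32,0,-33,0]
    - [48,0,-49,0]
    - [60,0,-61,0]

```text
t: 27.82
ee_pos: [0.5129, -0.4811, 0.1133]
tool_rot: [-179.0, -44.4, -13.5]
ft_force: [0.3, -0.7, -0.5]
finger_gap: 0.0218
gripper_force: 24.5
```

```bash
python3 - <<'E'
from m import *
snap('side','side3');snap('wrist','w3');s=status.state();print(s['t'],s['joint_pos'],s['ee_pos'],s['tool_rot'],s['ft_force'],s['finger_gap'],s['gripper_force'])
R=Ro.from_euler('xyz',s['tool_rot'],degrees=True).as_matrix()
p=s['ee_pos'];c=cam('side3')
g=p-R[:,2]*.008
u=proj(c,g)[0];print(u)
a=cv2.imread('pics/side3.png');b=cv2.imread('pics/w3.png')
x,y=u.astype(int);x=np.clip(x,60,580);y=np.clip(y,60,340)
l=cv2.resize(a[y-60:y+60,x-60:x+60],(400,400),interpolation=2);r=cv2.resize(b[200:400,220:420],(400,400),interpolation=2)
cv2.imwrite('pics/c3.png',np.hstack([l,r]))
E
```

```text
27.9167 [-58.86899742  38.76454653 107.45819294  90.48698118  30.65626838
 -36.77011018] [ 0.51338644 -0.4817103   0.11463174] [-179.19906299  -44.54517357  -13.39344053] [-0.50618826 -0.45369267 -0.11298261] 0.021850743783149246 24.530484974384308
[350.10218187 267.89358073]
```

View pics/c3.png

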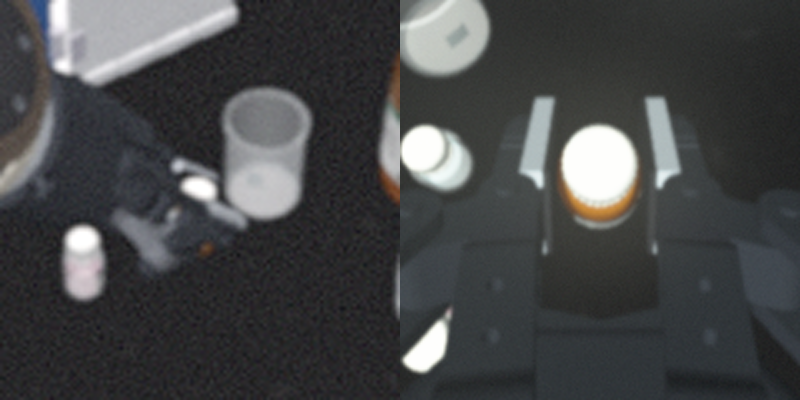

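The amber vial is held upright between the pads, with the cap at wrist pixel ~(320,281). I'll measure the vial in the tool and refine the mat from picture w1.

```bash
python3 - <<'E'
from m import *
c=cam('w3');s=status.state();p=s['ee_pos']
cap=onz(c,(319.7,281.5),p[2]-.0271+.046);print('cap-tcp',(cap-p).round(4), 'cap',cap.round(4))
w=cam('w1');im=cv2.cvtColor(cv2.imread('pics/w1.png'),6)[178:222,245:315]
_,m=cv2.threshold(im,110,255,1);n,l,st,ce=cv2.connectedComponentsWithStats(m);
for i in range(1,n):
    if st[i,4]>300:print(st[i],onz(w,ce[i]+[245,178],.014).round(4))
cab=np.load('cab.npz');a=float(cab['a'])
off=(p-cap);off[2]=.0271
R=Ro.from_euler('xyz',s['tool_rot'],degrees=True).as_matrix()
fin=np.array([.6072,-.1824,.0145])+off
ex=np.array([np.cos(a),np.sin(a),0])
q=[p,[.513,-.45,.26],[.46,-.19,.26],fin-ex*.10+[0,0,.008],fin+[0,0,.008],fin]
for i in range(1,6):print(np.round(q[i],4),(R.T@(np.array(q[i])-q[i-1])*1000).round(0))
E
```

```text
cap-tcp [-0.0062  0.0007  0.0189] cap [ 0.5071 -0.481   0.1335]
[ 17   7  33  30 759] [ 0.6076 -0.1793  0.014 ]
[ 0.513 -0.45   0.26 ] [  96.  -32. -109.]
[ 0.46 -0.19  0.26] [ -80. -242.  -75.]
[ 0.5137 -0.1754  0.0496] [-113.  -24.  185.]
[ 0.6134 -0.1831  0.0496] [ 70. -15.  70.]
[ 0.6134 -0.1831  0.0416] [-6.  0.  6.]
```

>>> drive_tool:
  rows:
    - [15,-3,-18,0]
    - [35,-10,-41,0]
    - [56,-18,-64,0]
    - [77,-25,-87,0]
    - [96,-32,-109,0]

```text
t: 28.33
ee_pos: [0.5119, -0.4495, 0.2575]
tool_rot: [-178.9, -44.3, -13.6]
ft_force: [0.4, -1.1, -0.5]
finger_gap: 0.0218
gripper_force: 24.6
```

>>> drive_tool:
  rows:
    - [-7,-20,-6,0]
    - [-16,-50,-15,0]
    - [-27,-80,-25,0]
    - [-37,-110,-34,0]
    - [-47,-140,-43,0]

```text
t: 28.75
ee_pos: [0.4803, -0.2978, 0.2556]
tool_rot: [-178.9, -44.3, -13.6]
ft_force: [0.2, -0.4, 0.0]
finger_gap: 0.0217
gripper_force: 24.6
```

>>> drive_tool:
  rows:
    - [-8,-25,-8,0]
    - [-17,-50,-16,0]
    - [-25,-75,-24,0]
    - [-32,-97,-31,0]
    - [-32,-97,-31,0]

```text
t: 29.17
ee_pos: [0.4577, -0.1912, 0.2567]
tool_rot: [-178.9, -44.2, -13.5]
ft_force: [0.1, -0.2, 0.1]
finger_gap: 0.0218
gripper_force: 24.6
```

```bash
python3 - <<'E'
from m import *
s=status.state();p=s['ee_pos'];print(s['t'],s['joint_pos'],p,s['tool_rot'],s['gripper_force'])
R=Ro.from_euler('xyz',s['tool_rot'],degrees=True).as_matrix()
for q in([.4837,-.173,.12],[.5137,-.1743,.0516]):print((R.T@(np.array(q)-p)*1000).round(0));p=np.array(q)
E
```

```text
29.1667 [-39.7382286    9.30349348 131.10667547  93.33676782  19.08046168
 -23.10110314] [ 0.45774599 -0.1912105   0.25669965] [-178.85291113  -44.24962842  -13.50439842] 24.571704268455505
[-80. -22. 113.]
[-27.  -4.  70.]
```

>>> drive_tool:
  rows:
    - [-16,-5,20,0]
    - [-32,-9,42,0]
    - [-48,-13,65,0]
    - [-64,-18,90,0]
    - [-80,-22,113,0]

```text
t: 29.58
ee_pos: [0.4835, -0.1786, 0.1403]
tool_rot: [-178.8, -44.5, -13.6]
ft_force: [1.2, 0.1, 0.2]
finger_gap: 0.0217
gripper_force: 24.6
```

>>> drive_tool:
  rows:
    - [0,0,0,0]
    - [0,0,0,0]
    - [0,0,0,0]

```text
t: 29.83
ee_pos: [0.4833, -0.1775, 0.1414]
tool_rot: [-178.5, -44.4, -13.7]
ft_force: [0.2, -0.3, 0.3]
finger_gap: 0.0215
gripper_force: 24.6
```

```bash
python3 - <<'E'
from m import *
s=status.state();p=s['ee_pos'];print(s['t'],s['joint_pos'],p,s['tool_rot'],s['gripper_force'])
R=Ro.from_euler('xyz',s['tool_rot'],degrees=True).as_matrix()
for q in([.5137,-.1743,.0516],[.6134,-.182,.0506],[.6134,-.182,.042]):print((R.T@(np.array(q)-p)*1000).round(0));p=np.array(q)
E
```

```text
29.8333 [-35.38621695  26.56753961 136.57798838 145.08225425  29.69252498
 -74.72157531] [ 0.48328061 -0.17751383  0.14143204] [-178.45507323  -44.44897737  -13.71702432] 24.59734797477722
[-42.  -8.  85.]
[ 70. -14.  70.]
[-6.  0.  6.]
```

>>> drive_tool:
  rows:
    - [-10,-2,20,0]
    - [-20,-4,40,0]
    - [-30,-6,60,0]
    - [-42,-8,85,0]
    - [-42,-8,85,0]

```text
t: 30.25
ee_pos: [0.5154, -0.1749, 0.0497]
tool_rot: [-178.4, -44.5, -13.8]
ft_force: [-1.6, -0.2, -0.7]
finger_gap: 0.0216
gripper_force: 24.6
```

>>> drive_tool:
  rows:
    - [0,0,0,0]
    - [0,0,0,0]

```text
t: 30.42
ee_pos: [0.5142, -0.1749, 0.0531]
tool_rot: [-178.5, -44.6, -13.7]
ft_force: [0.6, -0.3, 0.9]
finger_gap: 0.0221
gripper_force: 24.6
```

```bash
python3 - <<'E'
from m import *
s=status.state();p=s['ee_pos'];print(s['t'],s['joint_pos'],p,s['tool_rot'],s['gripper_force'])
R=Ro.from_euler('xyz',s['tool_rot'],degrees=True).as_matrix()
for q in([.6134,-.182,.0506],[.6134,-.182,.042]):print((R.T@(np.array(q)-p)*1000).round(0));p=np.array(q)
snap('side','side4');snap('wrist','w4')
a=cv2.imread('pics/side4.png');b=cv2.imread('pics/w4.png')
x,y=np.clip(proj(cam('side4'),p)[0].astype(int),80,320)
cv2.imwrite('pics/c4.png',np.hstack([cv2.resize(a[y-80:y+80,x-80:x+80],(400,400)),cv2.resize(b[100:400,170:470],(400,400))]))
E
```

```text
30.4167 [-32.22648954  40.95746443 135.39800611 157.95589796  41.21543781
 -86.55553131] [ 0.51423732 -0.1748768   0.05309606] [-178.52303458  -44.59140926  -13.71220583] 24.61653470993042
[ 68. -15.  71.]
[-6.  0.  6.]
```

View pics/c4.png

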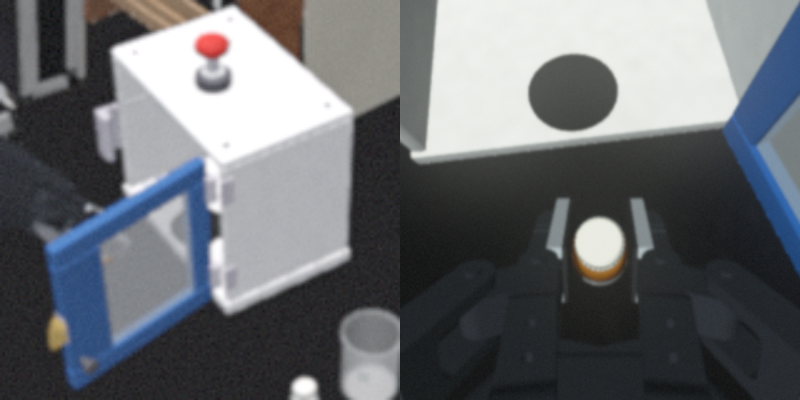

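The crop shows the vial in front of the mouth, with the cap at wrist ≈(319,282) and the mat at ≈(300,169). I'll convert the offset between them.

```bash
python3 - <<'E'
from m import *
c=cam('w4');s=status.state();p=s['ee_pos']
im=cv2.cvtColor(cv2.imread('pics/w4.png'),6)[130:208,250:345];_,m=cv2.threshold(im,120,255,1);n,l,st,ce=cv2.connectedComponentsWithStats(m)
for i in range(1,n):
    if st[i,4]>800:print(st[i]);
k=max((i for i in range(1,n) if st[i,1]>2 and st[i,0]>2),key=lambda i:st[i,4])
mat=onz(c,ce[k]+[250,130],.014);cap=onz(c,(319.3,282),p[2]-.0271+.046)
print('mat',mat.round(4),'cap',cap.round(4),'tcp',p)
d=mat-cap;d[2]=0
R=Ro.from_euler('xyz',s['tool_rot'],degrees=True).as_matrix()
print(d,(R.T@d*1000).round(0),(R.T@(d+[0,0,.042-p[2]])*1000).round(0))
E
```

```text
[  17   11   66   57 2921]
mat [ 0.607  -0.1791  0.014 ] cap [ 0.5074 -0.174   0.072 ] tcp [ 0.51427306 -0.17502138  0.05310183]
[ 0.09962203 -0.00513655  0.        ] [ 70. -17.  69.] [ 62. -17.  77.]
```

>>> drive_tool:
  rows:
    - [12,-4,12,0]
    - [26,-8,26,0]
    - [40,-12,40,0]
    - [54,-15,54,0]
    - [68,-17,67,0]

```text
t: 30.93
ee_pos: [0.6121, -0.1793, 0.0529]
tool_rot: [-178.6, -44.6, -13.7]
ft_force: [0.8, -0.1, -0.3]
finger_gap: 0.0213
gripper_force: 24.6
```

>>> drive_tool:
  rows:
    - [0,0,0,0]
    - [0,0,0,0]

```text
t: 31.1
ee_pos: [0.6112, -0.1792, 0.0524]
tool_rot: [-178.6, -44.6, -13.7]
ft_force: [-0.7, 0.1, -0.6]
finger_gap: 0.0219
gripper_force: 24.6
```

```bash
python3 - <<'E'
from m import *
s=status.state();p=s['ee_pos'];print(s['t'],s['joint_pos'],p,s['tool_rot'],s['ft_force'])
R=Ro.from_euler('xyz',s['tool_rot'],degrees=True).as_matrix()
print((R.T@(np.array([.6125,-.1805,.0425])-p)*1000).round(1))
E
```

```text
31.1 [-26.18274092  41.87680627 122.39667843 159.08564101  29.57927434
 -80.64647538] [ 0.61124039 -0.17915286  0.05241964] [-178.58899109  -44.57323267  -13.65618812] [-0.69017502  0.0865212  -0.60080109]
[-5.9  1.2  8.1]
```

>>> drive_tool:
  rows:
    - [-2,0,2,0]
    - [-4,1,4,0]
    - [-6,1,7,0]
    - [-6,1,7,0]

```text
t: 31.43
ee_pos: [0.6111, -0.1803, 0.0412]
tool_rot: [-178.5, -44.5, -13.8]
ft_force: [-3.0, -0.1, 3.8]
finger_gap: 0.0215
gripper_force: 25.0
```

>>> drive_tool:
  rows:
    - [-1,0,1,0]
    - [-1,0,1,0]

```text
t: 31.6
ee_pos: [0.6115, -0.1804, 0.0411]
tool_rot: [-178.5, -44.6, -13.7]
ft_force: [-6.6, 1.1, 17.1]
finger_gap: 0.0213
gripper_force: 25.9
```

```bash
python3 - <<'E'
from m import *
snap('wrist','w5');s=status.state();print(s['t'],s['ee_pos'],s['tool_rot'],s['ft_force'])
E
```

```text
31.65 [ 0.61141144 -0.18039031  0.04107062] [-178.55035173  -44.59898425  -13.74344684] [-6.69162081  0.93525267 16.27795485]
```

>>> drive_tool:
  rows:
    - [1,0,-1,0]
    - [1,0,-1,0]

```text
t: 31.82
ee_pos: [0.6111, -0.1802, 0.0413]
tool_rot: [-178.5, -44.4, -13.7]
ft_force: [-0.0, -0.6, 0.5]
finger_gap: 0.0217
gripper_force: 24.7
```

>>> drive_tool:
  rows:
    - [0,0,0,0]
    - [0,0,0,0]
    - [0,0,0,0]
    - [0,0,0,0]
  claw: 125

```text
t: 32.15
ee_pos: [0.6113, -0.1801, 0.0411]
tool_rot: [-178.5, -44.4, -13.7]
ft_force: [-0.0, -0.4, -0.7]
finger_gap: 0.0432
gripper_force: 0.0
```

>>> drive_tool:
  rows:
    - [0,0,-8,0]
    - [0,0,-25,0]
    - [0,0,-45,0]
    - [0,0,-70,0]
    - [0,0,-100,0]

```text
t: 32.57
ee_pos: [0.5419, -0.1656, 0.1129]
tool_rot: [-178.5, -44.4, -13.7]
ft_force: [0.3, -0.7, 0.1]
finger_gap: 0.0434
gripper_force: 0.0
```

```bash
python3 - <<'E'
from m import *
snap('wrist','w6');snap('top','top6');s=status.state();print(s['t'],s['joint_pos'],s['ee_pos'],s['tool_rot'],s['ft_force'])
c=cam('w6')
u=proj(c,[.607,-.18,.06])[0];print(u,proj(c,[.607,-.18,.014]))
x,y=u.astype(int)
a=cv2.imread('pics/w6.png')[max(y-100,0):y+100,max(x-100,0):x+100]
b=cv2.imread('pics/top6.png')[128:278,240:440]
cv2.imwrite('pics/c6.png',np.hstack([cv2.resize(a,(400,400)),cv2.resize(b,(400,300))[:,:].repeat(1,0) if 0 else cv2.copyMakeBorder(cv2.resize(b,(400,300)),0,100,0,0,0)]))
E
```

```text
32.6667 [-28.89624265  31.91919517 131.0168829  154.28788572  28.55893727
 -78.08959192] [ 0.54059744 -0.16525638  0.11503843] [-178.5802673   -44.48064092  -13.70939822] [0.36607783 0.4609432  0.11453251]
[319.9416115 203.9366048] [[320.75373443 224.68989168]]
```

View pics/c6.png

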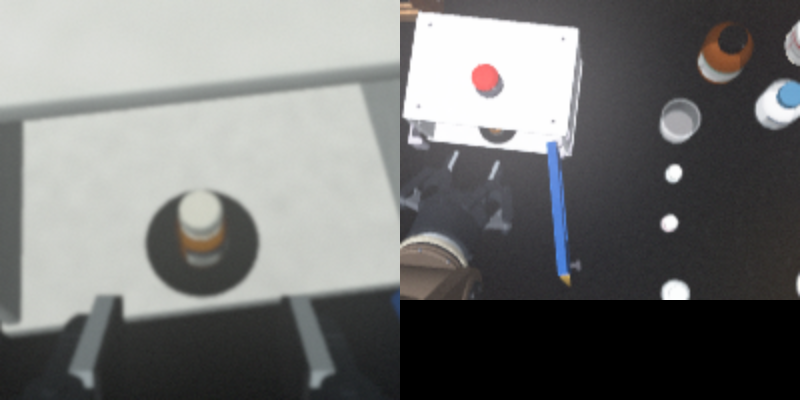

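The vial stands on the mat: cap at (319.5,205) versus predicted (320,204), with the mat disc around it. The door is untouched at ~99°. Now I'll plan the door push with closed fingers.

```bash
cat > d.py <<'E'
from m import *
H=np.array([.5657,-.2644]);A0=-.0774
def T(a,r,rho,z):
    a=np.radians(a);l=np.array([r*-np.sin(a)-(6+rho)*np.cos(a), r*np.cos(a)-(6+rho)*np.sin(a)])/1000
    c,s=np.cos(A0),np.sin(A0);w=H+np.array([c*l[0]-s*l[1],s*l[0]+c*l[1]]);return np.r_[w,z]
def plan(pts):
    s=status.state();p=s['ee_pos'];R=Ro.from_euler('xyz',s['tool_rot'],degrees=True).as_matrix();p0=p
    print(s['t'],s['joint_pos'].round(0),p.round(4),s['tool_rot'].round(1),'ft',s['ft_force'].round(1),'gap',s['finger_gap'])
    for q in pts:
        q=q-R[:,2]*.011; print(q.round(3),(R.T@(q-p0)*1000).round(0),round(1000*np.linalg.norm(q-p)));p=q
E
python3 - <<'E'
from d import *
plan([np.array([.46,-.16,.25]),np.array([.42,-.36,.25]),T(115,140,14,.15),T(100,140,14,.15),T(85,140,13,.15),T(70,135,12,.14),T(55,132,11,.12)])
E
```

```text
32.6667 [-29.  32. 131. 154.  29. -78.] [ 0.5406 -0.1653  0.115 ] [-178.6  -44.5  -13.7] ft [0.4 0.5 0.1] gap 0.04357438663536488
[ 0.452 -0.158  0.258] [  38.   10. -163.] 168
[ 0.412 -0.358  0.258] [  44.  214. -162.] 204
[ 0.434 -0.331  0.158] [-16. 184. -80.] 106
[ 0.421 -0.296  0.158] [-31. 153. -94.] 37
[ 0.417 -0.259  0.158] [ -40.  118. -102.] 38
[ 0.428 -0.223  0.148] [-45.  81. -93.] 38
[ 0.445 -0.192  0.128] [-52.  47. -71.] 41
```

>>> drive_tool:
  rows:
    - [7,2,-30,0]
    - [14,4,-62,0]
    - [22,6,-96,0]
    - [30,8,-130,0]
    - [38,10,-163,0]
  claw: 255

```text
t: 33.08
ee_pos: [0.4676, -0.1589, 0.2377]
tool_rot: [-178.2, -44.6, -13.8]
ft_force: [0.6, 0.5, 0.3]
finger_gap: 0.0001
gripper_force: 0.0
```

>>> drive_tool:
  rows:
    - [1,0,0,0]
    - [2,30,0,0]
    - [3,68,0,0]
    - [4,106,0,0]
    - [5,144,1,0]

```text
t: 33.5
ee_pos: [0.4416, -0.302, 0.2349]
tool_rot: [-178.0, -44.6, -13.8]
ft_force: [0.8, 0.2, 0.5]
finger_gap: -0.0002
gripper_force: 0.0
```

>>> drive_tool:
  rows:
    - [1,30,0,0]
    - [1,60,0,0]
    - [1,60,0,0]

```text
t: 33.75
ee_pos: [0.4293, -0.3645, 0.2338]
tool_rot: [-178.1, -44.6, -14.0]
ft_force: [-1.2, 0.5, -0.4]
finger_gap: -0.0001
gripper_force: 0.0
```

```bash
python3 - <<'E'
from d import *
plan([T(115,140,14,.15),T(100,140,14,.15),T(85,140,13,.15),T(70,135,12,.14),T(55,132,11,.12)])
E
```

```text
33.75 [-61.  19. 122.  80.  33. -25.] [ 0.4293 -0.3645  0.2338] [-178.1  -44.6  -14. ] ft [-1.2  0.5 -0.4] gap -5.081081920576095e-05
[ 0.434 -0.331  0.158] [-56. -32.  53.] 83
[ 0.421 -0.296  0.158] [-71. -63.  39.] 37
[ 0.417 -0.259  0.158] [-80. -99.  31.] 38
[ 0.428 -0.223  0.148] [ -86. -135.   41.] 38
[ 0.445 -0.192  0.128] [ -93. -169.   63.] 41
```

>>> drive_tool:
  rows:
    - [-20,-5,19,0]
    - [-40,-10,38,0]
    - [-56,-20,53,0]
    - [-60,-32,50,0]
    - [-66,-48,45,0]

```text
t: 34.17
ee_pos: [0.4253, -0.3071, 0.1551]
tool_rot: [-178.0, -44.4, -13.9]
ft_force: [0.8, 0.3, -0.2]
finger_gap: -0.0001
gripper_force: 0.0
```

>>> drive_tool:
  rows:
    - [-5,-15,-6,0]
    - [-8,-30,-10,0]
    - [-11,-42,-12,0]
    - [-14,-54,-14,0]

```text
t: 34.5
ee_pos: [0.4175, -0.2497, 0.1582]
tool_rot: [-178.1, -44.5, -13.8]
ft_force: [-0.9, 0.0, 0.4]
finger_gap: 0.0003
gripper_force: 0.2
```

```bash
python3 - <<'E'
from d import *
plan([T(85,140,13,.15),T(70,135,12,.14),T(55,132,11,.12),T(40,130,10,.11)])
snap('top','top7')
b=cv2.imread('pics/top7.png')[128:278,230:430]
cv2.imwrite('pics/c7.png',cv2.resize(b,None,fx=4,fy=4))
E
```

```text
34.5 [-52.  23. 138. 120.  32. -65.] [ 0.4175 -0.2497  0.1582] [-178.1  -44.5  -13.8] ft [-0.9  0.   0.4] gap 0.0002848767508667935
[ 0.417 -0.259  0.158] [1. 9. 1.] 9
[ 0.428 -0.223  0.148] [ -5. -28.  11.] 38
[ 0.445 -0.192  0.128] [-12. -61.  33.] 41
[ 0.47  -0.166  0.118] [ -6. -92.  53.] 37
```

View pics/c7.png

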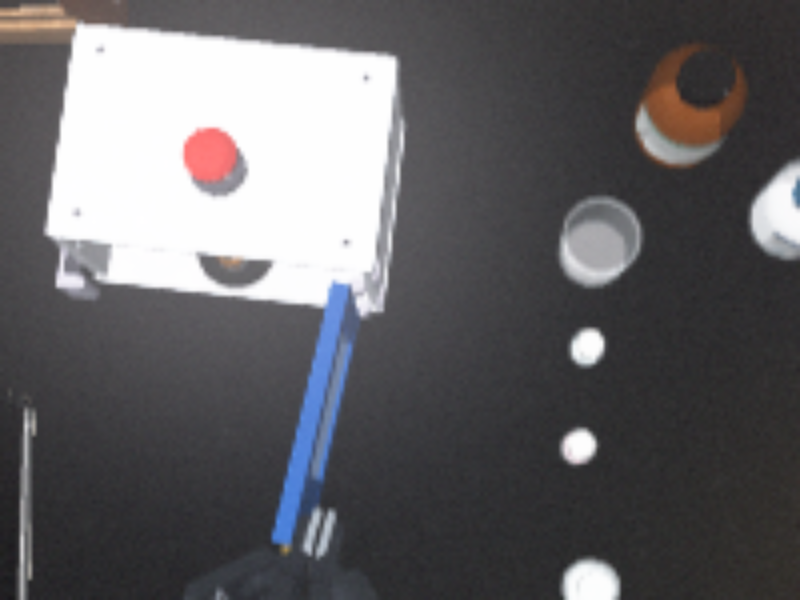

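The door follows the fingers (now about 80°), with everything else in place. Continuing the sweep.

>>> drive_tool:
  rows:
    - [-3,-14,5,0]
    - [-5,-28,11,0]
    - [-9,-45,22,0]
    - [-12,-61,33,0]
    - [-9,-77,43,0]

```text
t: 34.97
ee_pos: [0.4572, -0.1791, 0.1221]
tool_rot: [-178.2, -44.4, -13.8]
ft_force: [-0.8, -0.5, 0.1]
finger_gap: -0.0001
gripper_force: 0.3
```

```bash
python3 - <<'E'
from d import *
plan([T(40,130,10,.11),T(30,130,9,.10),T(20,130,9,.095),T(12,130,9,.09),T(6,130,9,.09),T(0,130,9,.09),T(0,130,5,.09)])
E
```

```text
34.9667 [-38.  29. 141. 147.  36. -80.] [ 0.4572 -0.1791  0.1221] [-178.2  -44.4  -13.8] ft [-0.8 -0.5  0.1] gap -0.00014098519246418602
[ 0.47  -0.166  0.118] [  3. -15.  10.] 18
[ 0.489 -0.152  0.108] [  7. -33.  28.] 26
[ 0.509 -0.142  0.103] [ 16. -47.  44.] 23
[ 0.526 -0.136  0.098] [ 24. -56.  59.] 19
[ 0.54  -0.133  0.098] [ 32. -62.  68.] 14
[ 0.553 -0.132  0.098] [ 42. -66.  77.] 14
[ 0.557 -0.132  0.098] [ 44. -67.  80.] 4
```

>>> drive_tool:
  rows:
    - [3,-15,10,0]
    - [7,-33,28,0]
    - [16,-47,44,0]
    - [24,-56,59,0]
    - [30,-60,65,0]

```text
t: 35.38
ee_pos: [0.5375, -0.1337, 0.0985]
tool_rot: [-178.1, -44.5, -13.7]
ft_force: [0.5, 0.5, -0.1]
finger_gap: -0.0003
gripper_force: 0.0
```

```bash
python3 - <<'E'
from d import *
plan([T(6,130,9,.09),T(0,130,9,.09),T(0,130,5,.09)])
E
```

```text
35.3833 [-25.  34. 133. 161.  32. -82.] [ 0.5375 -0.1337  0.0985] [-178.1  -44.5  -13.7] ft [ 0.5  0.5 -0.1] gap -0.0003131393433984832
[ 0.54  -0.133  0.098] [ 1. -1.  2.] 2
[ 0.553 -0.132  0.098] [10. -5. 11.] 14
[ 0.557 -0.132  0.098] [13. -5. 14.] 4
```

>>> drive_tool:
  rows:
    - [3,-1,3,0]
    - [5,-2,6,0]
    - [7,-3,8,0]
    - [9,-4,10,0]
    - [10,-5,11,0]

```text
t: 35.8
ee_pos: [0.5497, -0.1336, 0.0989]
tool_rot: [-178.1, -44.4, -13.9]
ft_force: [-4.8, -0.9, -0.6]
finger_gap: 0.0001
gripper_force: 2.6
```

>>> drive_tool:
  rows:
    - [1,0,1,0]
    - [2,0,2,0]
    - [3,0,3,0]
    - [3,0,3,0]

```text
t: 36.13
ee_pos: [0.5556, -0.1343, 0.0996]
tool_rot: [-178.1, -44.6, -13.8]
ft_force: [0.2, -0.3, -0.0]
finger_gap: -0.0002
gripper_force: 0.0
```

>>> drive_tool:
  rows:
    - [1,0,1,0]
    - [2,0,2,0]
    - [2,0,2,0]

```text
t: 36.38
ee_pos: [0.5576, -0.1342, 0.099]
tool_rot: [-178.1, -44.4, -13.8]
ft_force: [-4.8, 0.2, 2.0]
finger_gap: -0.0001
gripper_force: 2.6
```

>>> drive_tool:
  rows:
    - [1,0,1,0]
    - [2,0,2,0]
    - [2,0,2,0]

```text
t: 36.63
ee_pos: [0.5582, -0.1342, 0.0986]
tool_rot: [-178.0, -44.2, -13.9]
ft_force: [-22.7, 1.9, 13.7]
finger_gap: 0.0003
gripper_force: 11.8
```

```bash
python3 - <<'E'
from d import *
plan([T(0,130,9,.09)])
snap('top','top8')
b=cv2.imread('pics/top8.png')[148:223,230:330]
cv2.imwrite('pics/c8.png',cv2.resize(b,None,fx=8,fy=8,interpolation=2))
E
```

```text
36.6333 [-24.  34. 130. 162.  29. -81.] [ 0.5582 -0.1342  0.0986] [-178.   -44.2  -13.9] ft [-22.7   1.9  13.7] gap 0.00025531319610794674
[ 0.553 -0.132  0.098] [-4. -1. -3.] 5
```

View pics/c8.png

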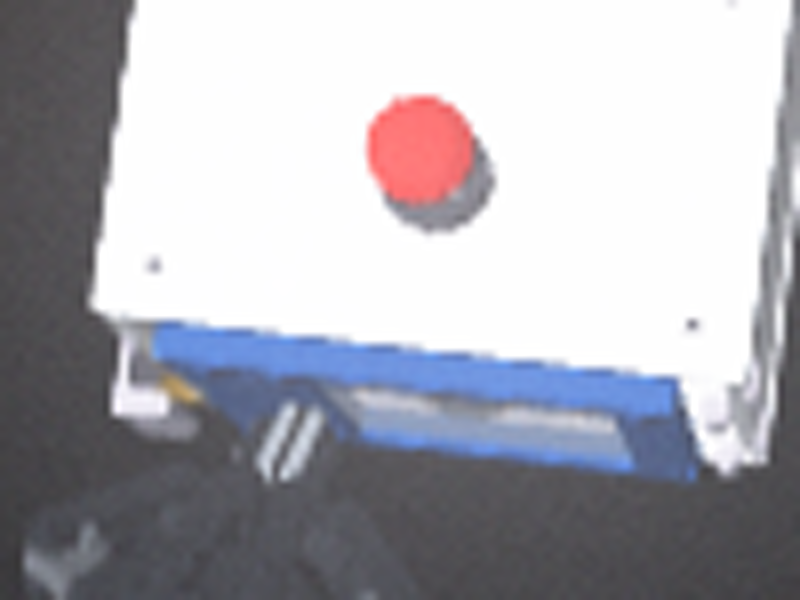

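The door is flush and parallel to the roof front, with a firm stop at 23 N, so it's shut and snapped. I'll retreat and go above the plunger.

>>> drive_tool:
  rows:
    - [-4,0,-10,0]
    - [-4,0,-35,0]
    - [15,0,-65,0]
    - [42,0,-92,0]
    - [70,0,-120,0]

```text
t: 37.1
ee_pos: [0.5273, -0.1288, 0.2165]
tool_rot: [-177.7, -44.6, -13.8]
ft_force: [-0.7, 1.0, 0.2]
finger_gap: 0.0001
gripper_force: 0.0
```

>>> drive_tool:
  rows:
    - [28,0,-20,0]
    - [50,0,-40,0]
    - [50,0,-40,0]
    - [50,0,-40,0]

```text
t: 37.43
ee_pos: [0.5341, -0.1281, 0.2639]
tool_rot: [-176.7, -44.3, -13.9]
ft_force: [0.2, -0.2, -1.0]
finger_gap: 0.0003
gripper_force: 0.0
```

```bash
python3 - <<'E'
from d import *
plan([np.array([.634,-.189,.265]),np.array([.634,-.189,.235]),np.array([.634,-.189,.216])])
c=snap('top','top9');print(proj(c,[.6262,-.1873,.223]))
E
```

```text
37.4333 [-25.  12. 125.  93.  11. -11.] [ 0.5341 -0.1281  0.2639] [-176.7  -44.3  -13.9] ft [ 0.2 -0.2 -1. ] gap 0.00025545166295311744
[ 0.626 -0.188  0.273] [81. 40. 64.] 110
[ 0.626 -0.188  0.243] [60. 41. 85.] 30
[ 0.626 -0.188  0.224] [46. 42. 99.] 19
[[282.13598906 166.11711072]]
```

>>> drive_tool:
  rows:
    - [20,8,12,0]
    - [40,18,26,0]
    - [60,28,42,0]
    - [81,40,64,0]
    - [81,40,64,0]

```text
t: 37.9
ee_pos: [0.6299, -0.1908, 0.2718]
tool_rot: [-176.7, -44.4, -13.9]
ft_force: [-0.9, 0.0, -1.1]
finger_gap: -0.0003
gripper_force: 0.0
```

>>> drive_tool:
  rows:
    - [0,0,0,0]
    - [0,0,0,0]
    - [0,0,0,0]

```text
t: 38.15
ee_pos: [0.6259, -0.1876, 0.2717]
tool_rot: [-176.6, -44.2, -13.9]
ft_force: [0.3, 0.3, -0.2]
finger_gap: 0.0
gripper_force: 0.0
```

```bash
python3 - <<'E'
from d import *
plan([np.array([.634,-.189,.265]),np.array([.634,-.189,.235]),np.array([.634,-.189,.216])])
E
```

```text
38.15 [-27.  20. 111.  65.  14.  16.] [ 0.6259 -0.1876  0.2717] [-176.6  -44.2  -13.9] ft [ 0.3  0.3 -0.2] gap 4.383991117157926e-05
[ 0.626 -0.188  0.273] [ 1.  0. -0.] 1
[ 0.626 -0.188  0.243] [-20.   1.  21.] 30
[ 0.626 -0.188  0.224] [-33.   2.  35.] 19
```

>>> drive_tool:
  rows:
    - [-8,0,8,0]
    - [-16,1,17,0]
    - [-22,1,23,0]
    - [-26,1,27,0]
    - [-28,2,29,0]

```text
t: 38.57
ee_pos: [0.6263, -0.1878, 0.2315]
tool_rot: [-176.7, -44.3, -13.9]
ft_force: [-1.1, 2.4, 4.2]
finger_gap: 0.0002
gripper_force: 2.4
```

>>> drive_tool:
  rows:
    - [-2,0,2,0]
    - [-4,0,4,0]
    - [-4,0,4,0]

```text
t: 38.82
ee_pos: [0.6264, -0.1878, 0.2268]
tool_rot: [-176.7, -44.3, -13.9]
ft_force: [-3.7, 1.7, 6.1]
finger_gap: 0.0001
gripper_force: 3.5
```

```bash
python3 - <<'E'
from d import *
plan([np.array([.634,-.189,.216]),np.array([.634,-.189,.213])])
E
```

```text
38.8167 [-27.  24. 114.  93.  13. -13.] [ 0.6264 -0.1878  0.2268] [-176.7  -44.3  -13.9] ft [-3.7  1.7  6.1] gap 9.090271601795313e-05
[ 0.626 -0.188  0.224] [-2.  0.  2.] 3
[ 0.626 -0.188  0.221] [-4.  0.  4.] 3
```

>>> drive_tool:
  rows:
    - [-2,0,2,0]
    - [-3,0,3,0]
    - [-3,0,3,0]

```text
t: 39.07
ee_pos: [0.6265, -0.1878, 0.223]
tool_rot: [-176.7, -44.4, -13.9]
ft_force: [-3.5, 1.3, 8.7]
finger_gap: 0.0
gripper_force: 4.3
```

>>> drive_tool:
  rows:
    - [-1,0,1,0]
    - [-2,0,2,0]
    - [-2,0,2,0]

```text
t: 39.32
ee_pos: [0.6268, -0.1879, 0.2218]
tool_rot: [-176.7, -44.6, -13.9]
ft_force: [-8.7, 1.3, 18.1]
finger_gap: 0.0002
gripper_force: 9.2
```

>>> drive_tool:
  rows:
    - [0,0,0,0]
    - [0,0,0,0]

```text
t: 39.48
ee_pos: [0.6268, -0.1878, 0.2218]
tool_rot: [-176.7, -44.5, -13.9]
ft_force: [-8.1, 0.9, 18.8]
finger_gap: -0.0001
gripper_force: 8.9
```

>>> drive_tool:
  rows:
    - [5,0,-5,0]
    - [14,0,-14,0]
    - [28,0,-29,0]
    - [45,0,-50,0]
    - [45,0,-75,0]

```text
t: 39.9
ee_pos: [0.6065, -0.1873, 0.3033]
tool_rot: [-176.7, -44.1, -13.9]
ft_force: [0.3, -0.8, 0.3]
finger_gap: 0.0001
gripper_force: 0.0
```

>>> drive_tool:
  rows:
    - [0,0,-20,0]
    - [0,0,-40,0]
    - [0,0,-60,0]
    - [0,0,-60,0]
    - [0,0,-60,0]

```text
t: 40.32
ee_pos: [0.5644, -0.1804, 0.3477]
tool_rot: [-176.7, -44.4, -13.9]
ft_force: [0.2, 0.8, -0.6]
finger_gap: 0.0001
gripper_force: 0.0
```

```bash
python3 - <<'E'
from d import *
plan([])
snap('top','topE');snap('side','sideE')
a=cv2.resize(cv2.imread('pics/topE.png')[128:278,230:430],(400,300),interpolation=2);b=cv2.resize(cv2.imread('pics/sideE.png')[100:325,140:440],(400,300),interpolation=2)
cv2.imwrite('pics/cE.png',np.hstack([a,b]))
E
```

```text
40.3167 [-30.   9. 113.  44.  21.  36.] [ 0.5644 -0.1804  0.3477] [-176.7  -44.4  -13.9] ft [ 0.2  0.8 -0.6] gap 0.00011672647298230621
```

View pics/cE.png

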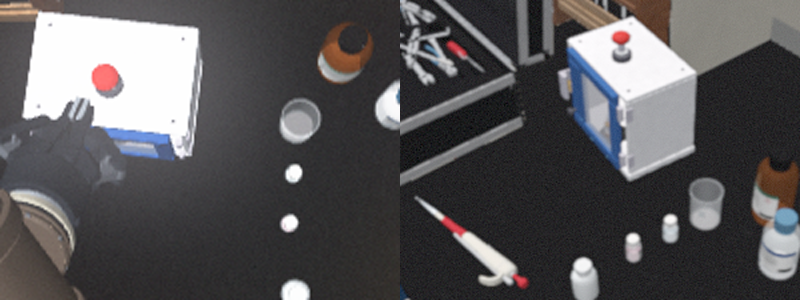

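The final views show the door shut, the plunger up, the bottle upright at the lower right, and the bystanders in place. Handing in.

```bash
python3 -c "
from workcell import order
print(order.hand_in())"
```

```text
the job is handed in; nothing more can be done
None
```

I did every step and handed the job in at about 40 s (the verdict wasn't returned): the vial is on the mat, the door is shut with the latch apparently snapped in, the plunger was pressed to its stop and is up again, and the bottle stands clear; I last saw the vial before shutting the door.

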